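Line up the roller shaft and tighten the drive hub's setscrew

ROBOT

A 6-joint arm with a two-finger parallel gripper is mounted at the origin on the work surface. World frame = base frame: x ahead of the robot, y to its left, z up, the work surface at z = 0. Lengths are in m, angles in rad, forces in N, time in s.
With the tool pointing down it reaches from about 0.375 to 0.975 m from the base axis. Payload 3.8 kg.
Tool frame: the origin (TCP) lies on the centre line of the jaws, within the pads' length; the fingertips stand 14 mm ahead of it and the grasp point (between the pads) lies 5 mm behind it; z points along the fingers, x is the direction in which the jaws open and shut, and the axes are right-handed (so a half turn about z gives the same grasp; the last joint's range is limited). The gripper opens to 85 mm and grips with 20 to 120 N. Pads are 22 mm wide; open, the fingers measure 114 mm over their backs; the gripper's body (76 mm by 85 mm) begins 54 mm behind the grasp point. The pads swing forward as they close: fully open they stand 13 mm farther back than shut.
Start: joints at [1.266, 0.264, 1.604, -0, 1.274, -0.037], TCP at [0.179, 0.651, 0.245] pointing down, gripper open.
Joint ranges: [-2.63, 2.63], [-0.94, 2.18], [0.31, 2.57], [-1.31, 4.45], [0, 2.66], [-2.55, 2.55]. Speed limits (rad/s): [2.57, 2.57, 3.14, 3.14, 3.14, 3.14].

INTERFACE

Orientations are given as a rotation vector (axis times angle).
In Python, from workcell import bot gives the robot as it stands. The module is installed in compiled form; this text tells all that it offers.
- The arm moves only by the tool arm_command, never from a script. Its argument "steps" is one flat list of numbers, 7 for each row, row after row: the shift along the tool's x, y, z in units of 30 mm (1.0 is 30 mm), then the turn, a rotation vector about the tool's x, y, z in units of 6 degrees (1.0 is 6 degrees), then the opening, from 0 (shut) to 1 (fully open). In form: [tx, ty, tz, ax, ay, az, fingers, tx, ty, tz, ax, ay, az, fingers, ...]. A call has 1 to 10 rows; each row shifts and turns the commanded pose from where the row before left it, along the tool's axes as they then stand; what a row does not reach is not made up. A row lasts 1/8 s, in which the tool goes at most 62.5 mm and 10.7 degrees, less where a joint would pass 70% of its speed; a pose out of reach is approached as far as the arm can. A call is refused whole if a number of a shift passes 1 or a number of a turn 1, either way. A call with a gripper value outside its range is refused whole. The fingers move at their own pace and stop on an object; "squeeze" is the grip in N (left out, the last holds). Time passes only in rows, so rows that do not move let the fingers close. It gives the time, the measured TCP pose, the force and the opening at its end, in the units of the state.
- bot.read_state(): the state, without advancing time (a new reading comes with each control period).
- bot.read_camera(name): name is "side" or "top" or "wrist"; returns a dict with "img" (420x560x3 uint8, red, green, blue), "camera_matrix" (3x3 intrinsics, pixels), "k1" (the pictures are not rectified: a ray, as slopes to the right and down, at radius r is drawn at 1 + k1 r^2 times it, then the intrinsics apply), "pose" (4x4, takes a point from camera to world coordinates); the wrist camera has in their place "T_tool_cam" (4x4, takes a point from camera to tool coordinates, whose origin is the TCP and whose axes are the tool frame's). Camera axes: x right, y down, z forward; pixel columns grow to the right and rows downward; lengths in m; the calibration is good to about 2 mm. A picture is of the moment at which its call begins: read the wrist's pose just before it. There is no depth.
- bot.finish_job(): hands the job in, once; it reports no verdict.
The state is a dict: "time": time; "q": joint angles; "joint_vel": joint speeds; "joint_torque": joint torques, N m; "tool_pos": TCP position; "tcp_rot": TCP orientation; "wrist_force": force on the tool from outside, world axes, zero at the start; "torque": the same for the moment, N m; "width": opening from 0.0 (shut) to 1.0 (fully open).
Only numpy, scipy, OpenCV 4.12 (cv2) and the standard library are available. Lean on these libraries where they do the work, as an engineer would, in place of code of your own. Each camera call takes 0.05 s, during which the arm holds its last target.

TASK

The dough sheeter's roller is loose in its drive hub. Turn the roller shaft with its hand crank until the flat on it faces straight up at the setscrew in the hub, then take the big hex key from the block, seat it in the setscrew and tighten clockwise until the screw is snug on the flat (about 0.25 N m, never more than 0.4 N m). Draw the key out without loosening the screw, stand it back in its hole in the block, and leave the small key, the paper cups and the shaker alone.

Things in the scene. Friction and masses are not known exactly. Their poses are not given: they have to be found in the camera images.
- sheeter: Bench dough sheeter, fixed. Origin under it on the table, straight below the level roller axis, half-way between the cheeks; axes: x across the rollers away from the robot, y along the roller axis from hub to crank, z up. Roller axis 130 mm above the table, cheeks at y = +-85 mm, 186 mm high; grey gearmotor beyond the hub from y = -167 to -245 mm, 155 mm high.
- handle (a point): Centre of the hand crank's grip: black, round, 21 mm thick, 58 mm long, parallel to the roller axis, spinning freely on its pin (use position only), 70 mm from the roller axis and 137 mm along the sheeter's y. The steel crank arm ends 31 mm from this point on the machine's side. Crank, roller and shaft turn as one; drag 0.4 N m (6 N at the grip); it stays where left. Starts leaning to the robot.
- flat (a point): Middle of the visible piece of the flat on the 30 mm aluminium shaft, between cheek and hub, 14 mm from the roller axis. z axis: outward normal of the flat, to point straight up at the setscrew; y axis: along the roller axis towards the crank. The flat is cut in line with the crank arm: with the grip straight above the roller axis the flat faces straight up. It can turn 1.6 rad either side.
- hole (a point): Centre of the mouth of the tapped hole (24 mm wide, straight down) in the flat top of the hub's dark boss (42 x 36 mm), 164 mm above the table; fixed; axes as the sheeter's. The setscrew sits in it, on the hole's axis. Measured places are only good to a few mm here: find the socket by feel, with a light push (5 to 10 N).
- screw (a point): Centre of the setscrew's top face, about 1 mm below the mouth of the hole; turns with the screw. z up, x square to one flat of its hexagon socket: 15 mm across flats, 11 mm deep, sloped lead-in over the top 2 mm. Clockwise from above tightens, 3 mm a turn, drag 0.05 N m until its tip meets the flat after 2.4 to 3.6 rad (varies); then the torque grows by 0.5 N m per rad. Stays where left.
- key_handle (a point): Centre of the crossbar of the big T-handle hex key, upright in the block. Black bar 90 x 16 x 20 mm high, long side along its x axis, roughly across the block. Steel hexagon blade 14 mm across flats, 62 mm long, x square to one of its flats; the tip is 102 mm below this point, its last 3 mm tapered. A collar 30 mm wide, 6 mm high tops the blade; a 16 mm neck joins it to the bar. z up. 0.16 kg.
- key_tip (a point): Centre of the lower end of the big key's blade; axes as for key_handle.
- key_block: White plastic block for the keys, 170 x 60 x 72 mm high, fixed; origin under its centre, x along its length. Two through holes, 21 mm wide (25 mm at their chamfered mouths), on its long centre line 55 mm either side of the centre. A key stands with its blade in a hole and its collar on the block's top, so that the big key's tip is 10 mm and the centre of its bar 112 mm above the table.
- small_key_handle (a point): Centre of the crossbar (60 x 11 x 14 mm) of the smaller T-handle key, in the block's other hole. Wrong size: leave it.
- cups_center (a point): Centre of a stack of paper cups, 73 mm wide, 115 mm high, upside down on the table. Leave it.
- shaker_center (a point): Centre of a steel shaker, 72 mm wide, 116 mm high, on the table. Leave it.
Mind the look-alikes: they are no part of the job. Leave any pink or red look-alike of the part that bears key_handle alone.

How it is judged:
By the outcome, as a careful person would: the job done as asked, in the order asked, and still so for the second after the job is handed in, with the robot touching nothing.
It also fails if it takes over 72 s, if anything falls off the work surface, if the arm or the gripper's body presses on something with over 40 N, if the wrist force passes 120 N, or if a joint passes its speed limit or range.

## Working session

There is one attempt and no reset: what is moved stays moved. The work goes in short steps, Python scripts to look and compute and a tool call to move; the robot and the scene stay as the last step left them, time stands still between calls to the robot, and variables do not carry over. Pictures are saved under pics/ and viewed, and the job is handed in when it is done.

Besides the shell and the picture viewer there is one more tool, called after ">>>" as a command line: name --argument value ..., lists and objects as JSON in quotes. arm_command: Moves the arm, as the interface text tells. Its arguments: {"type":"object","properties":{"steps":{"type":"array","items":{"type":"number"}},"squeeze":{"type":"number"}},"required":["steps"]}

```bash
mkdir -p pics; python3 - <<'E'
from workcell import bot
import cv2,numpy as np
s=bot.read_state(); print({k:np.round(v,3).tolist() for k,v in s.items()})
for n in ["side","top","wrist"]:
    c=bot.read_camera(n); cv2.imwrite(f"pics/{n}0.png",c["img"][:,:,::-1]); np.savez(f"{n}0.npz",**c)
    print(n,{k:np.round(v,3).tolist() for k,v in c.items() if k!="img"})
E
```

```text
{'time': 0.0, 'q': [1.266, 0.265, 1.605, -0.0, 1.274, -0.037], 'joint_vel': [-0.0, -0.0, -0.0, 0.0, 0.001, 0.001], 'joint_torque': [-0.002, -51.512, -36.731, -0.0, 0.013, 0.0], 'tool_pos': [0.178, 0.65, 0.244], 'tcp_rot': [2.497, 1.904, -0.003], 'wrist_force': [0.694, 0.148, 0.706], 'torque': [0.0, -0.047, 0.023], 'width': 0.998}
side {'camera_matrix': [[426.083, 0.0, 280.897], [0.0, 426.083, 214.967], [0.0, 0.0, 1.0]], 'k1': -0.077, 'pose': [[0.89, -0.249, 0.383, 0.153], [-0.456, -0.449, 0.768, -0.825], [-0.019, -0.858, -0.513, 0.663], [0.0, 0.0, 0.0, 1.0]]}
top {'camera_matrix': [[518.555, 0.0, 272.788], [0.0, 518.555, 204.072], [0.0, 0.0, 1.0]], 'k1': -0.088, 'pose': [[-0.047, -0.973, 0.227, 0.163], [-0.999, 0.045, -0.012, -0.016], [0.002, -0.227, -0.974, 1.787], [0.0, 0.0, 0.0, 1.0]]}
wrist {'camera_matrix': [[370.702, 0.0, 285.411], [0.0, 370.702, 209.206], [0.0, 0.0, 1.0]], 'k1': 0.016, 'T_tool_cam': [[1.0, -0.0, 0.002, -0.0], [-0.0, 0.955, 0.295, -0.075], [-0.002, -0.295, 0.955, -0.128], [0.0, 0.0, 0.0, 1.0]]}
```

View pics/side0.png

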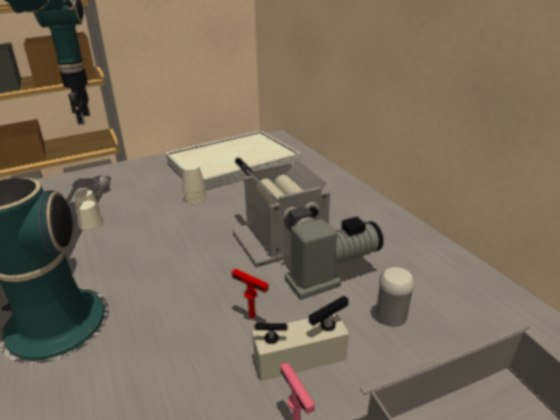

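View pics/top0.png

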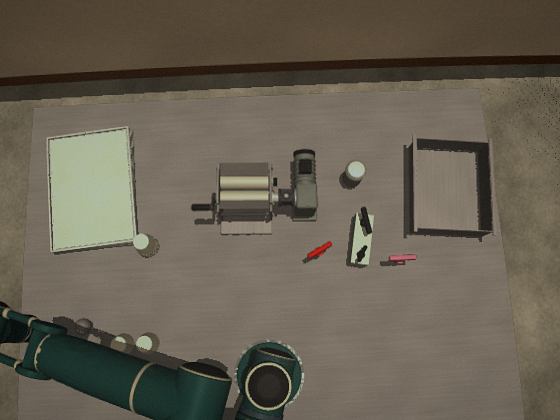

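View pics/wrist0.png

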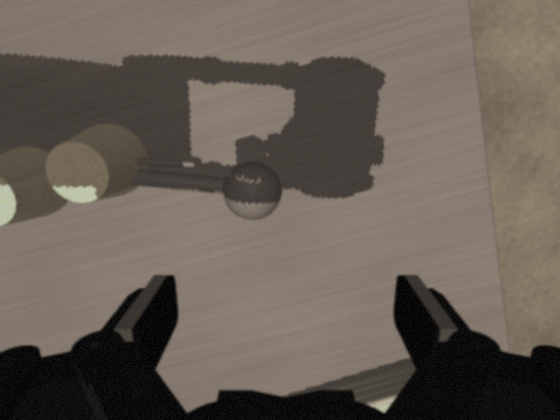

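The side and top views show the sheeter near top (245,195). Its crank is at the left (202,207) and the hub at (287,197). The key block is at (361,238), with the black keys at (365,220) and (361,254). The red and pink look-alikes are at (319,250) and (403,258).

```bash
cat > h.py <<'E'
import numpy as np,cv2
from scipy.spatial.transform import Rotation as R
def und(c,u,v):
    K=c["camera_matrix"];k1=float(c["k1"])
    p=cv2.undistortPoints(np.array([[[u,v]]],float),K,np.array([k1,0,0,0,0.]))[0,0]
    return np.array([p[0],p[1],1.])
def ray(c,u,v,P=None):
    P=c["pose"] if P is None else P
    d=P[:3,:3]@und(c,u,v); return P[:3,3],d
def onz(c,u,v,z,P=None):
    o,d=ray(c,u,v,P); return o+d*(z-o[2])/d[2]
def tri(r1,r2):
    A=np.stack([r1[1],-r2[1]],1); t=np.linalg.lstsq(A,r2[0]-r1[0],rcond=None)[0]
    a=r1[0]+t[0]*r1[1]; b=r2[0]+t[1]*r2[1]; return (a+b)/2,np.linalg.norm(a-b)
def proj(c,p,P=None):
    P=c["pose"] if P is None else P
    q=np.linalg.inv(P)@np.append(p,1); x=q[:2]/q[2]; r2=x@x; x=x*(1+float(c["k1"])*r2)
    return c["camera_matrix"][:2,:2]@x+c["camera_matrix"][:2,2]
def toolpose(s):
    T=np.eye(4);T[:3,:3]=R.from_rotvec(s["tcp_rot"]).as_matrix();T[:3,3]=s["tool_pos"];return T
E
python3 - <<'E'
import cv2
a=cv2.imread("pics/top0.png")[140:280,180:430]; cv2.imwrite("pics/topc.png",cv2.resize(a,None,fx=3.2,fy=3.2,interpolation=cv2.INTER_CUBIC))
a=cv2.imread("pics/side0.png")[140:400,220:420]; cv2.imwrite("pics/sidec.png",cv2.resize(a,None,fx=2.3,fy=2.3,interpolation=cv2.INTER_CUBIC)) 
E
```

```text
(no output)
```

View pics/topc.png

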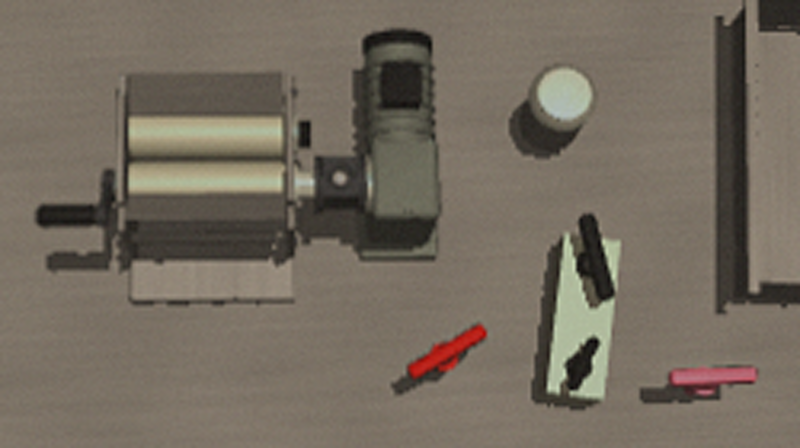

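View pics/sidec.png

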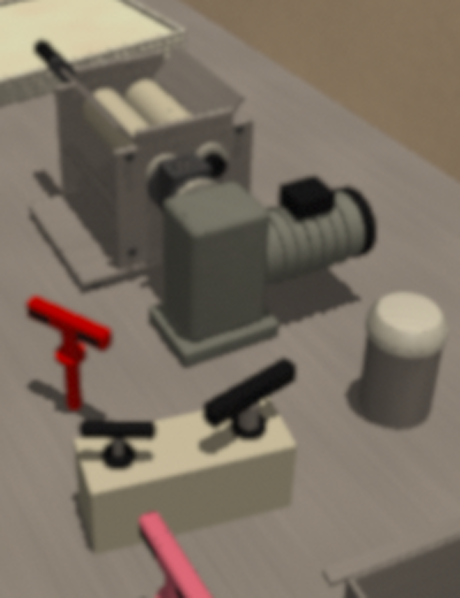

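Candidates for the key to grasp (top pixels): the long black bar at (366,220) in the block's far hole, the short black bar at (361,254), the red one at (319,250) and the pink one at (403,258). I choose the long black one. Both close crops agree: it is the longest black bar and it stands in the block.

```bash
python3 - <<'E'
from h import *
t=dict(np.load("top0.npz"));s=dict(np.load("side0.npz"))
def blob(img,box,th=45):
    x0,y0,x1,y1=box; g=img[y0:y1,x0:x1].max(2); m=(g<th).astype(np.uint8)
    n,l,st,ce=cv2.connectedComponentsWithStats(m)
    for i in range(1,n):
        if st[i,4]>15:
            pts=np.argwhere(l==i)[:,::-1].astype(np.float32)+[x0,y0]
            r=cv2.minAreaRect(pts.astype(np.float32)); print(i,st[i],ce[i]+[x0,y0],r)
print("top key");blob(t["img"],(350,195,380,275))
print("top grip");blob(t["img"],(185,195,215,220))
print("side key");blob(s["img"],(300,290,355,335))
print("side grip");blob(s["img"],(230,150,260,180))
print("hole",onz(t,286.25,195.6,.163))
# grip rough
g=tri(ray(t,201.2,207.2),ray(s,220+55/2.3,140+62/2.3)); print("grip",g)
k=tri(ray(t,180+597/3.2,140+257/3.2),ray(s,220+250/2.3,140+391/2.3)); print("key",k)
for e in [(588,215),(606,298)]: print(onz(t,180+e[0]/3.2,140+e[1]/3.2,.122))
for e in [(566,233),(621,241),(602,402),(545,395)]: print("blk",onz(t,180+e[0]/3.2,140+e[1]/3.2,.072))
E
```

```text
top key
1 [ 10  12  12  27 154] [365.25974026 220.44155844] ((364.0556945800781, 220.51165771484375), (26.161911010742188, 8.601872444152832), 75.25643920898438)
4 [ 7 51 10 16 77] [361.05194805 253.57142857] ((361.2799987792969, 252.96002197265625), (6.800000190734863, 16.799999237060547), 36.86989974975586)
top grip
1 [27  3  3 12 22] [213.18181818 202.90909091] ((213.0, 203.5), (11.0, 2.0), 90.0)
2 [ 7  9 19  6 89] [200.40449438 206.98876404] ((201.0, 206.5), (18.0, 5.0), 0.0)
side key
1 [ 10   7  38  33 453] [327.76379691 312.42604857] ((331.4147644042969, 315.6568908691406), (22.066875457763672, 42.544029235839844), 60.524105072021484)
side grip
1 [ 6  9 11 12 44] [240.86363636 163.95454545] ((241.1017608642578, 163.97344970703125), (12.887876510620117, 3.7628836631774902), 48.8140754699707)
hole [ 0.56803723 -0.08165756  0.163     ]
grip (array([0.5436119 , 0.19139355, 0.17262052]), np.float64(0.006999095981530994))
key (array([ 0.48497368, -0.34462065,  0.11233773]), np.float64(0.0012620084507052375))
[ 0.52702334 -0.33701396  0.122     ]
[ 0.43953527 -0.3480053   0.122     ]
blk [ 0.51953393 -0.32153373  0.072     ]
blk [ 0.50812183 -0.37935715  0.072     ]
blk [ 0.33891793 -0.34432723  0.072     ]
blk [ 0.34915879 -0.28557228  0.072     ]
```

>>> arm_command --steps '[0,0,-0.5,0,0,1,1,0,0,-0.5,0,0,1,1,0,0,-0.5,0,0,1,1,0,0,-0.5,0,0,1,1,0,0,-0.5,0,0,1,1,0,0,-0.5,0,0,1,1,0,0,-0.5,0,0,1,1,0,0,-0.5,0,0,1,1,0,0,-0.5,0,0,1,1,0,0,-0.5,0,0,1,1]'

```text
time: 1.4
tool_pos: [0.1786, 0.6507, 0.3952]
tcp_rot: [3.116, 0.395, -0.001]
wrist_force: [-0.2, -0.3, -0.3]
width: 1.002
```

>>> arm_command --steps '[0,0,0,0,0,1,1,0,0,0,0,0,1,1,0,0,0,0,0,1,1,0.8,1,0,0,0,0,1,0.8,1,0,0,0,0,1,0.8,1,0,0,0,0,1,0.8,1,0,0,0,0,1,0.8,1,0,0,0,0,1,0.8,1,0,0,0,0,1,0.8,1,0,0,0,0,1]'

```text
time: 2.65
tool_pos: [0.3346, 0.4303, 0.3949]
tcp_rot: [3.14, -0.091, -0.0]
wrist_force: [0.4, -0.1, 0.3]
width: 1.003
```

>>> arm_command --steps '[0.8,1,0,0,0,0,1,0.8,1,0,0,0,0,1,0.8,1,0,0,0,0,1,0.8,1,0,0,0,0,1,0.8,1,0,0,0,0,1,0.8,1,0,0,0,0,1,0.8,1,0,0,0,0,1,0.8,1,0,0,0,0,1,0.8,1,0,0,0,0,1,0.8,1,0,0,0,0,1]'

```text
time: 3.9
tool_pos: [0.5566, 0.1169, 0.3949]
tcp_rot: [3.14, -0.092, -0.001]
wrist_force: [0.9, 0.3, 0.5]
width: 0.998
```

```bash
cat > look.py <<'E'
import sys
from workcell import bot
from h import *
n=sys.argv[1]
s=bot.read_state(); c=bot.read_camera("wrist")
c["pose"]=toolpose(s)@c["T_tool_cam"]; np.savez(n+".npz",**c)
cv2.imwrite(f"pics/{n}.png",c["img"][:,:,::-1])
M=toolpose(s)
print("t",s["time"],"pos",np.round(s["tool_pos"],4),"psi",np.degrees(np.arctan2(M[1,0],M[0,0])).round(2),"z",M[:3,2].round(4),"q6",round(s["q"][5],3),"F",np.round(s["wrist_force"],1),"T",np.round(s["torque"],3),"w",round(s["width"],3))
E
python3 look.py w1
```

```text
t 3.9 pos [0.5566 0.1169 0.3949] psi -3.35 z [-6.e-04 -0.e+00 -1.e+00] q6 0.222 F [0.9 0.3 0.5] T [-0.078  0.073  0.043] w 0.998
```

View pics/w1.png

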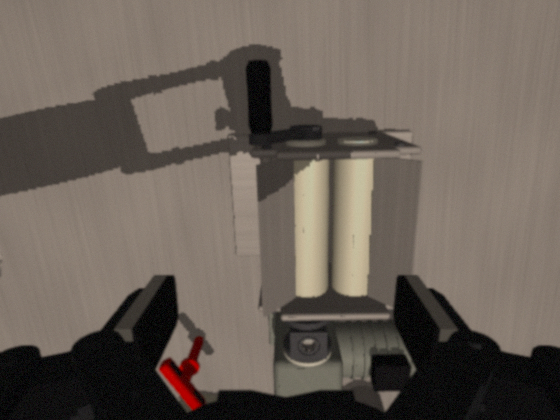

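```bash
python3 - <<'E'
from h import *
w=dict(np.load("w1.npz"));s=dict(np.load("side0.npz"));t=dict(np.load("top0.npz"))
def m(img,box,f):
    x0,y0,x1,y1=box;g=f(img[y0:y1,x0:x1].astype(int));ys,xs=np.nonzero(g);print(xs.min()+x0,xs.max()+x0,ys.min()+y0,ys.max()+y0,xs.mean()+x0,ys.mean()+y0)
m(w["img"],(240,55,280,135),lambda a:a.max(2)<28)
a=cv2.imread("pics/w1.png")
cv2.imwrite("pics/w1h.png",cv2.resize(a[310:380,260:360],None,fx=6,fy=6,interpolation=cv2.INTER_CUBIC))
cv2.imwrite("pics/w1g.png",cv2.resize(a[40:170,225:425],None,fx=4,fy=4,interpolation=cv2.INTER_CUBIC))
for p in [(308,345)]: print("hole",onz(w,*p,.163))
# rollers edges: at height? near roller axis top edges
print("grip tri",tri(ray(w,259.5,97),ray(s,241,164)),tri(ray(w,259.5,97),ray(t,200.8,206.9)))
for z in(.16,.17,.18): print(onz(w,258.5,62,z),onz(w,262,131,z))
E
```

```text
246 279 61 134 259.03341584158414 97.41027227722773
hole [ 0.5708266  -0.08226431  0.163     ]
grip tri (array([0.53870437, 0.19122526, 0.18373352]), np.float64(0.000978799284895861)) (array([0.53827412, 0.19163814, 0.18555451]), np.float64(0.0004930542948733477))
[0.53817319 0.22179215 0.16      ] [0.53658557 0.16013203 0.16      ]
[0.53880074 0.22095964 0.17      ] [0.53725684 0.1609976  0.17      ]
[0.53942828 0.22012712 0.18      ] [0.53792811 0.16186317 0.18      ]
```

View pics/w1h.png

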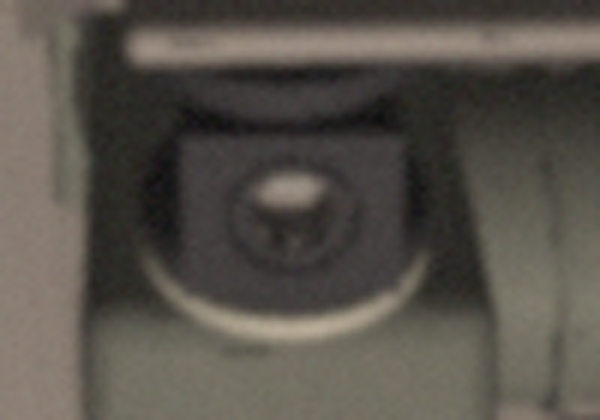

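View pics/w1g.png

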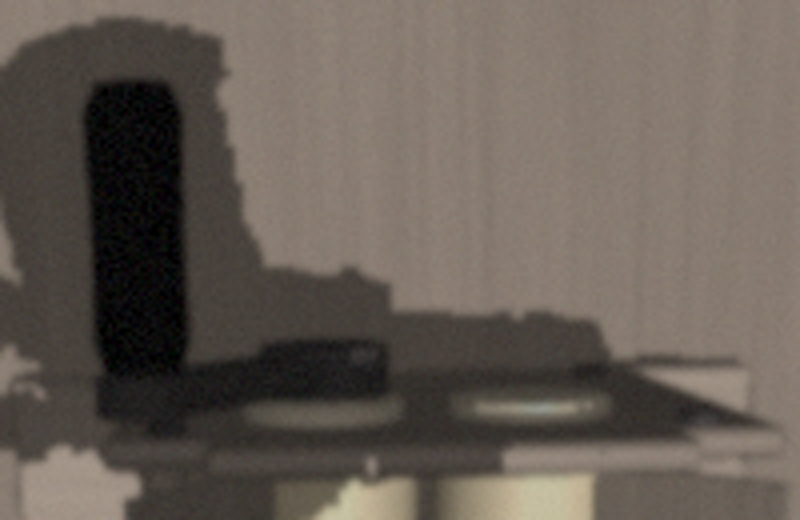

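```bash
python3 - <<'E'
from h import *
w=dict(np.load("w1.npz"));img=w["img"].astype(int)
for y in range(165,290,12):
    r=img[y,285:385].sum(1); m=np.nonzero(r>480)[0]+285
    # segments
    seg=np.split(m,np.nonzero(np.diff(m)>2)[0]+1); print(y,[(a[0],a[-1]) for a in seg if len(a)>4])
E
```

```text
165 [(np.int64(310), np.int64(320)), (np.int64(349), np.int64(371))]
177 [(np.int64(297), np.int64(320)), (np.int64(349), np.int64(371))]
189 [(np.int64(297), np.int64(319)), (np.int64(349), np.int64(370))]
201 [(np.int64(297), np.int64(319)), (np.int64(348), np.int64(369))]
213 [(np.int64(297), np.int64(319)), (np.int64(347), np.int64(369))]
225 [(np.int64(297), np.int64(319)), (np.int64(347), np.int64(369))]
237 [(np.int64(297), np.int64(319)), (np.int64(347), np.int64(367))]
249 [(np.int64(297), np.int64(319)), (np.int64(346), np.int64(367))]
261 [(np.int64(297), np.int64(318)), (np.int64(345), np.int64(367))]
273 [(np.int64(297), np.int64(317)), (np.int64(345), np.int64(366))]
285 [(np.int64(298), np.int64(317)), (np.int64(345), np.int64(365))]
```

```bash
python3 - <<'E'
from h import *
w=dict(np.load("w1.npz"))
for z in(.13,.15):
  for a,b in [((297,177),(297.5,285)),((371.5,170),(365.2,285)),((320,177),(317,285)),((349,170),(344.8,285))]:
    p,q=onz(w,*a,z),onz(w,*b,z);d=p-q;print(z,p.round(4),q.round(4),"yaw",np.degrees(np.arctan2(-d[0],d[1])).round(2))
print("hole",onz(w,308.7,345.5,.164))
E
```

```text
0.13 [0.5686 0.1067 0.13  ] [ 0.5627 -0.0234  0.13  ] yaw -2.56
0.13 [0.6488 0.1096 0.13  ] [ 0.6426 -0.028   0.13  ] yaw -2.55
0.13 [0.5934 0.1052 0.13  ] [ 0.5858 -0.0247  0.13  ] yaw -3.34
0.13 [0.6247 0.1111 0.13  ] [ 0.6186 -0.0266  0.13  ] yaw -2.54
0.15 [0.5682 0.111  0.15  ] [ 0.5627 -0.0124  0.15  ] yaw -2.56
0.15 [0.6443 0.1138 0.15  ] [ 0.6385 -0.0168  0.15  ] yaw -2.55
0.15 [0.5917 0.1096 0.15  ] [ 0.5845 -0.0137  0.15  ] yaw -3.34
0.15 [0.6214 0.1152 0.15  ] [ 0.6156 -0.0155  0.15  ] yaw -2.54
hole [ 0.57156796 -0.08221779  0.164     ]
```

>>> arm_command --steps '[-0.25,-0.8,0.6,0,0,0,1,-0.25,-0.8,0.6,0,0,0,1,-0.24,-0.84,0.6,0,0,0,1,0,0,0.9,0,0,0,0.8,0,0,0.9,0,0,0,0.7,0,0,0.9,0,0,0,0.6,0,0,0.9,0,0,0,0.6,0,0,0.9,0,0,0,0.6,0,0,0.9,0,0,0,0.6,0,0,0,0,0,0,0.6]'

```text
time: 5.2
tool_pos: [0.5359, 0.1918, 0.1763]
tcp_rot: [3.138, -0.092, -0.009]
wrist_force: [-1.2, 0.3, 0.2]
width: 0.597
```

```bash
python3 look.py w2; python3 - <<'E'
from workcell import bot
import cv2
c=bot.read_camera("side");cv2.imwrite("pics/s2.png",cv2.resize(c["img"][100:260,180:380,::-1],None,fx=4,fy=3.7))
E
```

```text
t 5.2 pos [0.5359 0.1918 0.1763] psi -3.34 z [-0.0061 -0.0019 -1.    ] q6 0.358 F [-1.2  0.3  0.2] T [-0.029  0.023  0.001] w 0.597
```

View pics/w2.png

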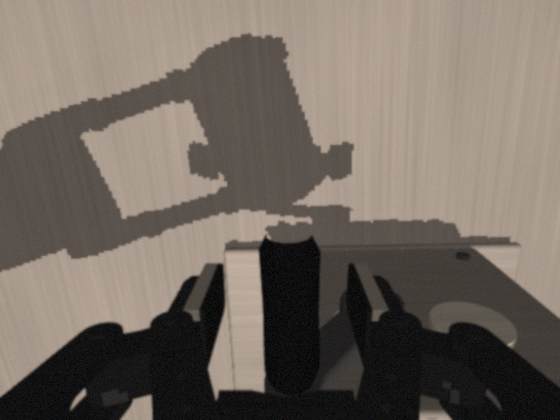

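View pics/s2.png

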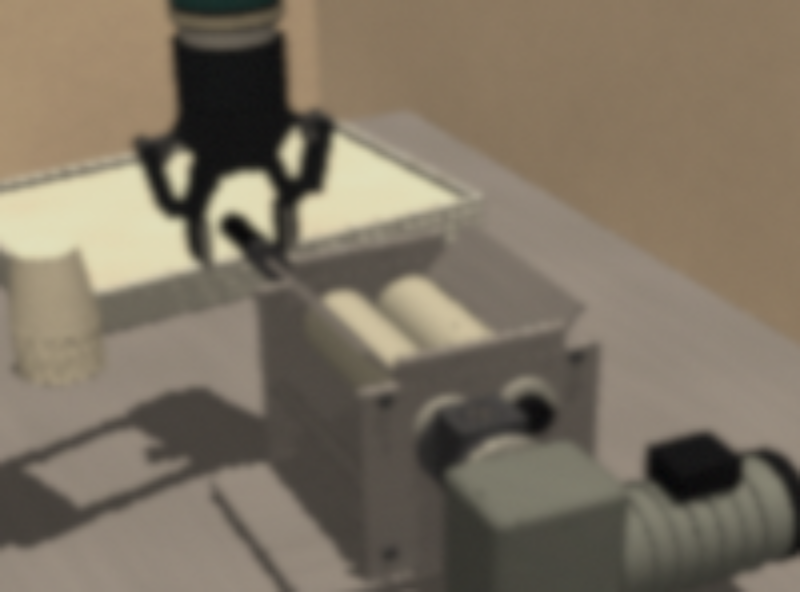

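The grip (wrist px 291,310) lies between the pads, about centred. Closing now.

>>> arm_command --steps '[0.06,0,0,0,0,0,0.3,0,0,0,0,0,0,0.1,0,0,0,0,0,0,0,0,0,0,0,0,0,0,0,0,0,0,0,0,0,0,0,0,0,0,0,0]' --squeeze 50

```text
time: 6.05
tool_pos: [0.5396, 0.1928, 0.1807]
tcp_rot: [-3.139, 0.091, 0.001]
wrist_force: [-4.5, 0.7, 4.9]
width: 0.23
```

```bash
python3 look.py w3; python3 - <<'E'
from h import *
# arc waypoints
dy=1
for a in (40,30,20,10,0):
    print(a, (-.07*np.sin(np.radians(a))).round(4),(.07*np.cos(np.radians(a))).round(4))
E
```

```text
t 6.05 pos [0.5396 0.1928 0.1807] psi -3.33 z [-6.e-04  8.e-04 -1.e+00] q6 0.357 F [-4.5  0.7  4.9] T [0.183 0.767 0.173] w 0.23
40 -0.045 0.0536
30 -0.035 0.0606
20 -0.0239 0.0658
10 -0.0122 0.0689
0 -0.0 0.07
```

>>> arm_command --steps '[0.16,0,-0.12,0,0,0,0,0.17,0,-0.11,0,0,0,0,0.18,0,-0.09,0,0,0,0,0.19,0,-0.08,0,0,0,0,0.19,0,-0.06,0,0,0,0,0.2,0,-0.05,0,0,0,0,0.2,0,-0.03,0,0,0,0,0.2,0,-0.01,0,0,0,0,0,0,0,0,0,0,0,0,0,0,0,0,0,0]'

```text
time: 7.35
tool_pos: [0.5831, 0.1911, 0.1946]
tcp_rot: [-3.138, 0.091, 0.006]
wrist_force: [-2.8, 5.9, -5.1]
width: 0.227
```

```bash
python3 look.py w4
```

```text
t 7.35 pos [0.5831 0.1911 0.1946] psi -3.31 z [-0.0036  0.002  -1.    ] q6 0.331 F [-2.8  5.9 -5.1] T [0.806 0.444 0.246] w 0.227
```

View pics/w4.png

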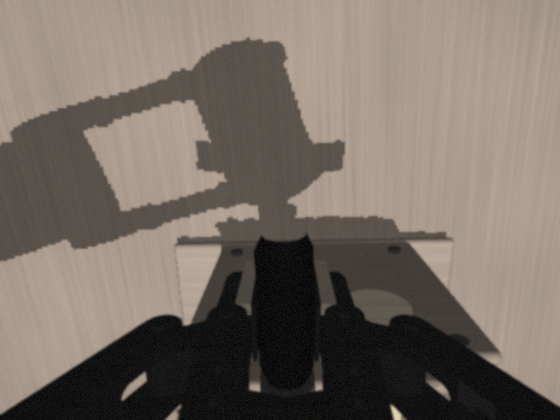

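>>> arm_command --steps '[0,0,0,0,0,0,0.4,0,0,0,0,0,0,0.7,0,0,0,0,0,0,0.8,0,0,-0.8,0,0,0,0.9,0,0,-1,0,0,0,1,0,0,-1,0,0,0,1,0,0.5,-1,0,0,0,1,0,1,-1,0,0,0,1,0,1,-1,0,0,0,1,0,0.3,-1,0,0,0,1]'

```text
time: 8.65
tool_pos: [0.5798, 0.1039, 0.4014]
tcp_rot: [3.14, -0.095, 0.002]
wrist_force: [0.7, 0.5, 0.3]
width: 0.997
```

```bash
python3 look.py w5;python3 - <<'E'
from h import *
a=cv2.imread("pics/w5.png");w=dict(np.load("w5.npz"))
cv2.imwrite("pics/w5h.png",cv2.resize(a[270:390,200:350],None,fx=5,fy=5,interpolation=cv2.INTER_CUBIC))
g=(w["img"][40:140,220:330].max(2)<28);
n,l,st,ce=cv2.connectedComponentsWithStats(g.astype(np.uint8));print([(s.tolist(),c+[220,40]) for s,c in zip(st,ce) if s[4]>50])
E
```

```text
t 8.65 pos [0.5798 0.1039 0.4014] psi -3.46 z [ 1.3e-03 -5.0e-04 -1.0e+00] q6 0.196 F [0.7 0.5 0.3] T [ 0.059 -0.038 -0.022] w 0.997
[([0, 0, 110, 100, 9245], array([273.02931314,  90.73812872])), ([48, 3, 29, 84, 1742], array([282.25258324,  82.66991963]))]
```

View pics/w5.png

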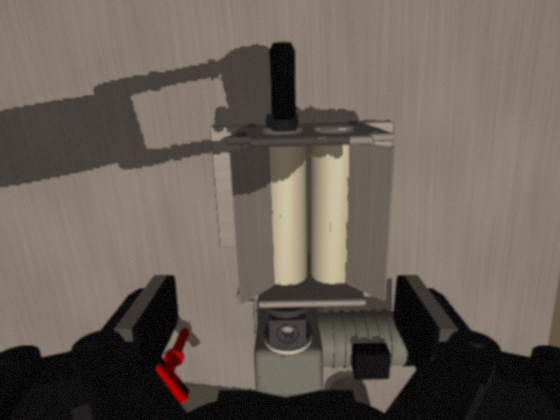

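View pics/w5h.png

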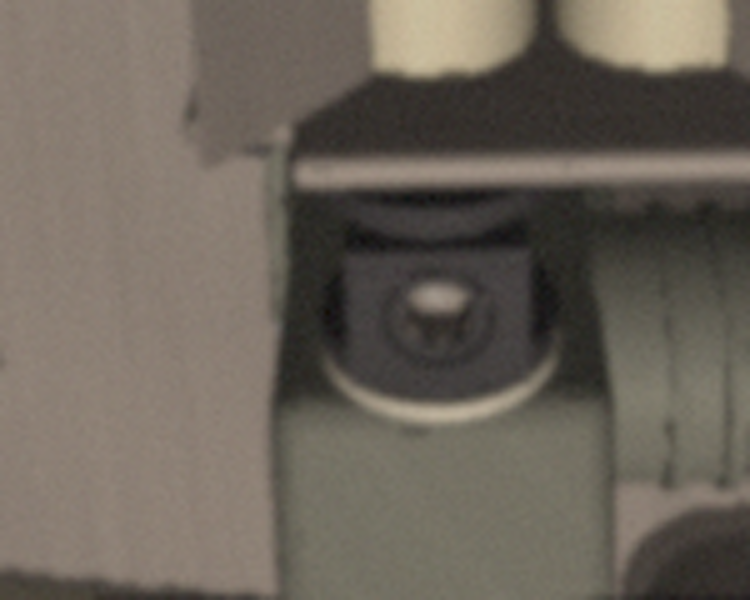

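```bash
python3 - <<'E'
from h import *
w=dict(np.load("w5.npz"));img=w["img"].astype(int)
h=onz(w,287.6,333.6,.164);print("hole",h)
def edge(y,lo,hi,th=35):
    m=np.nonzero(img[y,lo:hi].max(1)<th)[0]+lo; return m[0],m[-1]
for y in(50,60,70,80,90,100,110): print(y,edge(y,262,305),onz(w,sum(edge(y,262,305))/2,y,.2).round(4))
ys=[175,235,285]
for y in ys:
    r=img[y,255:355].sum(1); m=np.nonzero(r>450)[0]+255
    seg=np.split(m,np.nonzero(np.diff(m)>2)[0]+1); print(y,[(a[0],a[-1],onz(w,a[0]-.5,y,.13)[:2].round(4),onz(w,a[-1]+.5,y,.13)[:2].round(4)) for a in seg if len(a)>4])
E
```

```text
hole [ 0.57151567 -0.08286127  0.164     ]
50 (np.int64(270), np.int64(293)) [0.5836 0.214  0.2   ]
60 (np.int64(270), np.int64(293)) [0.5832 0.2064 0.2   ]
70 (np.int64(271), np.int64(293)) [0.5831 0.1987 0.2   ]
80 (np.int64(271), np.int64(293)) [0.5826 0.1908 0.2   ]
90 (np.int64(272), np.int64(293)) [0.5825 0.1829 0.2   ]
100 (np.int64(272), np.int64(294)) [0.5824 0.1748 0.2   ]
110 (np.int64(272), np.int64(295)) [0.5823 0.1666 0.2   ]
175 [(np.int64(291), np.int64(299), array([0.5854, 0.0948]), array([0.5952, 0.0942])), (np.int64(322), np.int64(347), array([0.6193, 0.0928]), array([0.6478, 0.091 ]))]
235 [(np.int64(274), np.int64(298), array([0.5619, 0.0258]), array([0.5906, 0.0241])), (np.int64(320), np.int64(345), array([0.6148, 0.0226]), array([0.6447, 0.0208]))]
285 []
```

>>> arm_command --steps '[-0.2,1,0,0,0,0,1,-0.2,1,0,0,0,0,1,-0.2,1,0,0,0,0,1,-0.2,1,0,0,0,0,1,-0.2,1,0,0,0,0,1,-0.2,1,0,0,0,0,1,-0.2,1,0,0,0,0,1,-0.2,1,0,0,0,0,1,-0.2,1,0,0,0,0,1,-0.2,1,0,0,0,0,1]'

```text
time: 9.95
tool_pos: [0.5022, -0.1913, 0.4]
tcp_rot: [3.14, -0.092, 0.001]
wrist_force: [0.1, -0.2, 0.1]
width: 0.997
```

>>> arm_command --steps '[-0.2,1,0,0,0,0,1,-0.2,1,0,0,0,0,1,-0.2,1,0,0,0,0,1,-0.2,1,0,0,0,0,1,-0.2,1,0,0,0,0,1,0,0,0.3,0,0,-1,1,0,0,0.3,0,0,-1,1,0,0,0.3,0,0,-1,1,0,0,0.3,0,0,-1,1,0,0,0.3,0,0,-1,1]'

```text
time: 11.2
tool_pos: [0.4637, -0.3384, 0.3546]
tcp_rot: [3.055, 0.729, 0.001]
wrist_force: [-0.1, 0.8, -0.9]
width: 0.999
```

>>> arm_command --steps '[0,0,0.3,0,0,-1,1,0,0,0.3,0,0,-1,1,0,0,0.3,0,0,-1,1,0,0,0.3,0,0,-1,1,0,0,0.3,0,0,-1,1,0,0,0.3,0,0,-1,1,0,0,0,0,0,-1,1,0,0,0,0,0,-1,1,0,0,0,0,0,-1,1,0,0,0,0,0,-1,1]'

```text
time: 12.45
tool_pos: [0.4638, -0.3384, 0.301]
tcp_rot: [2.281, 2.159, 0.0]
wrist_force: [-0.2, 0.5, -0.3]
width: 1.001
```

>>> arm_command --steps '[0,0,0,0,0,-1,1,0,0,0,0,0,-0.8,1]'

```text
time: 12.7
tool_pos: [0.4638, -0.3383, 0.3009]
tcp_rot: [2.068, 2.364, -0.0]
wrist_force: [-0.5, -1.0, 0.1]
width: 1.002
```

```bash
python3 look.py w6
```

```text
t 12.7 pos [ 0.4638 -0.3383  0.3009] psi 97.62 z [ 5.e-04 -6.e-04 -1.e+00] q6 -2.377 F [-0.5 -1.   0.1] T [0.013 0.021 0.022] w 1.002
```

View pics/w6.png

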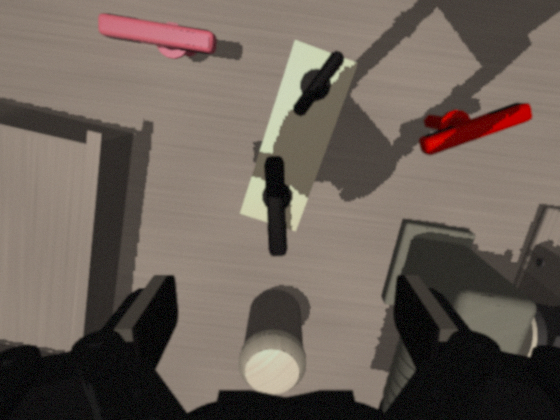

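```bash
python3 - <<'E'
from h import *
w=dict(np.load("w6.npz"));img=w["img"].astype(int)
for y in range(160,256,10):
    m=np.nonzero(img[y,255:300].max(1)<38)[0]+255; print(y,m[0],m[-1])
for z in(.112,.122):
    p,q=onz(w,275,156.5,z),onz(w,278,255,z);d=q-p;print(p.round(4),q.round(4),((p+q)/2).round(4),np.linalg.norm(d),np.degrees(np.arctan2(d[1],d[0])))
# block corners top .072
for c in [(297,40),(357,62),(297,231),(241,211)]: print(onz(w,*c,.072).round(4))
E
python3 - <<'E'
import cv2
a=cv2.imread("pics/w6.png");cv2.imwrite("pics/w6k.png",cv2.resize(a[140:270,220:340],None,fx=4.5,fy=4.5,interpolation=cv2.INTER_CUBIC))
E
```

```text
160 267 281
170 265 283
180 266 283
190 266 288
200 265 289
210 269 283
220 269 283
230 269 284
240 270 285
250 271 284
[ 0.4407 -0.3505  0.112 ] [ 0.5316 -0.3363  0.112 ] [ 0.4862 -0.3434  0.112 ] 0.0919798086738954 8.887258385910465
[ 0.4391 -0.3505  0.122 ] [ 0.5271 -0.3367  0.122 ] [ 0.4831 -0.3436  0.122 ] 0.08907953223892368 8.887258385910478
[ 0.3427 -0.3443  0.072 ]
[ 0.3534 -0.2885  0.072 ]
[ 0.5204 -0.3188  0.072 ]
[ 0.5065 -0.3779  0.072 ]
```

View pics/w6k.png

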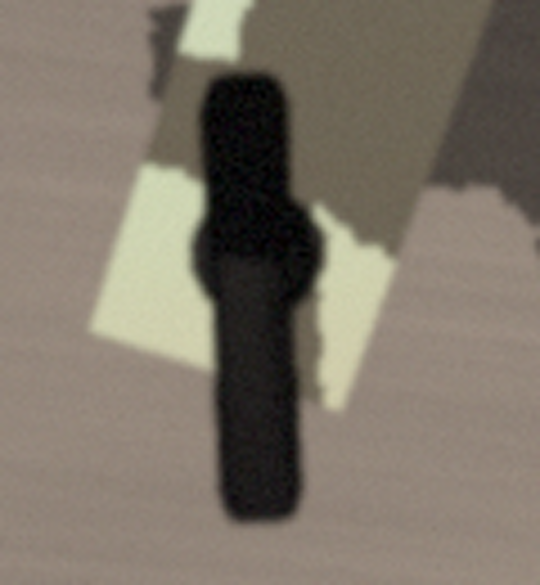

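>>> arm_command --steps '[-0.14,0.33,0.2,0,0,-0.21,0.8,-0.13,0.32,0.4,0,0,0,0.6,0,0,1,0,0,0,0.6,0,0,1,0,0,0,0.6,0,0,1,0,0,0,0.6,0,0,1,0,0,0,0.6,0,0,0.6,0,0,0,0.6,0,0,0,0,0,0,0.6]'

```text
time: 13.75
tool_pos: [0.4833, -0.3426, 0.1424]
tcp_rot: [-2.044, -2.38, 0.0]
wrist_force: [-0.6, -0.3, 0.7]
width: 0.598
```

```bash
python3 look.py w7
```

```text
t 13.75 pos [ 0.4833 -0.3426  0.1424] psi 98.71 z [-0.0033  0.0026 -1.    ] q6 -2.381 F [-0.6 -0.3  0.7] T [ 0.017 -0.052 -0.008] w 0.598
```

View pics/w7.png

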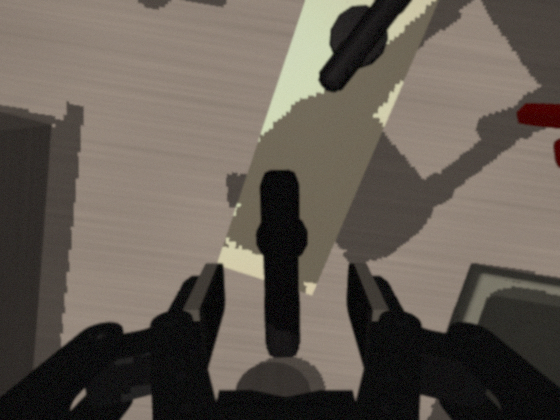

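>>> arm_command --steps '[-0.02,0.03,0.6,0,0,0,0.6,0,0,0.58,0,0,0,0.5,0,0,0,0,0,0,0.2,0,0,0,0,0,0,0,0,0,0,0,0,0,0,0,0,0,0,0,0,0,0,0,0,0,0,0,0]' --squeeze 60

```text
time: 14.68
tool_pos: [0.4852, -0.344, 0.1096]
tcp_rot: [2.046, 2.384, 0.0]
wrist_force: [-0.3, -0.0, -1.7]
width: 0.177
```

```bash
python3 look.py w8
```

```text
t 14.675 pos [ 0.4852 -0.344   0.1096] psi 98.71 z [ 3.e-04 -2.e-04 -1.e+00] q6 -2.381 F [-0.3 -0.  -1.7] T [ 0.028 -0.018  0.006] w 0.177
```

View pics/w8.png

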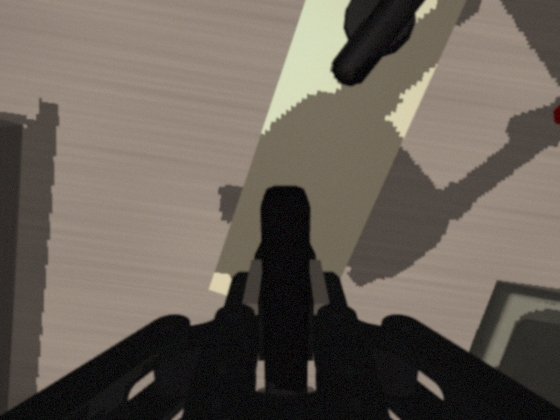

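>>> arm_command --steps '[0,0,-0.5,0,0,0,0,0,0,-0.8,0,0,0,0,0,0,-1,0,0,0,0,0,0,-1,0,0,0,0,0,0,-1,0,0,0,0,0,0,-1,0,0,0,0,0,0,-1,0,0,0,0,0,0,-0.8,0,0,0,0]' --squeeze 90

```text
time: 15.72
tool_pos: [0.4854, -0.3441, 0.3254]
tcp_rot: [2.044, 2.382, 0.0]
wrist_force: [0.4, -0.7, -2.2]
width: 0.173
```

>>> arm_command --steps '[0.9,0.6,0,0,0,0,0,0.9,0.6,0,0,0,0,0,0.9,0.6,0,0,0,0,0,0.9,0.6,0,0,0,0,0,0.9,0.6,0,0,0,0,0,0.9,0.6,0,0,0,0,0,0.9,0.6,0,0,0,0,0,0.9,0.6,0,0,0,0,0,0.98,0.56,0,0,0,0,0,0,0,0,0,0,0,0]'

```text
time: 16.98
tool_pos: [0.6075, -0.0748, 0.3235]
tcp_rot: [2.042, 2.386, 0.002]
wrist_force: [0.5, -0.5, -1.1]
width: 0.17
```

```bash
python3 look.py w9; python3 - <<'E'
import cv2
a=cv2.imread("pics/w9.png");cv2.imwrite("pics/w9k.png",cv2.resize(a[120:300,180:400],None,fx=3.5,fy=3.3,interpolation=cv2.INTER_CUBIC))
E
```

```text
t 16.975 pos [ 0.6075 -0.0748  0.3235] psi 98.89 z [ 1.2e-03  5.0e-04 -1.0e+00] q6 -1.89 F [ 0.5 -0.5 -1.1] T [-0.041 -0.05  -0.032] w 0.17
```

View pics/w9.png

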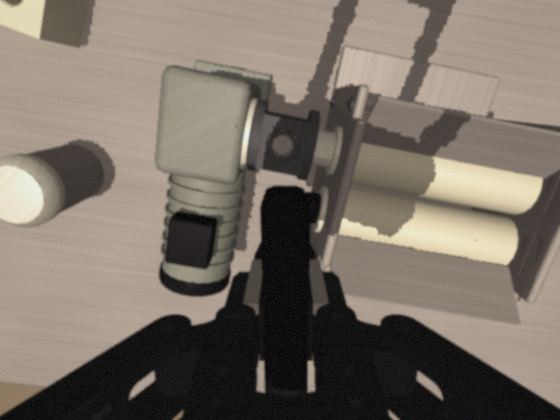

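View pics/w9k.png

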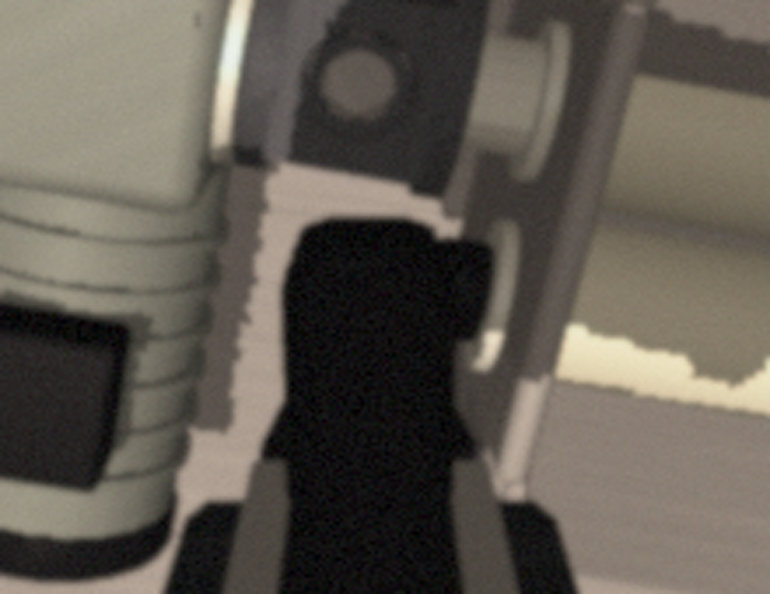

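```bash
python3 - <<'E'
from h import *
w=dict(np.load("w9.npz"));print(onz(w,282.3,144.8,.164),onz(w,282.3,144.8,.152))
a=cv2.imread("pics/w9.png")[105:190,240:360].astype(float)
a=cv2.GaussianBlur(a,(0,0),.7);a=np.clip((a-30)*2.2,0,255).astype(np.uint8)
cv2.imwrite("pics/w9e.png",cv2.resize(a,None,fx=6.5,fy=6.5,interpolation=cv2.INTER_CUBIC))
E
```

```text
[ 0.57018574 -0.08308547  0.164     ] [ 0.57174203 -0.08292356  0.152     ]
```

View pics/w9e.png

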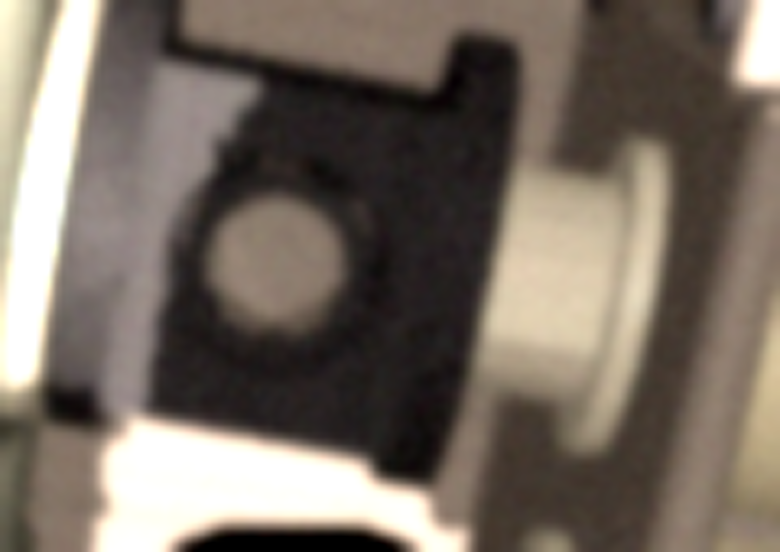

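>>> arm_command --steps '[-0.05,-0.6,0,0,0,0,0,-0.04,-0.6,0,0,0,0,0,0,0,0.2,0,0,-1,0,0,0,0.3,0,0,-1,0,0,0,0.3,0,0,-1,0,0,0,0.3,0,0,-1,0,0,0,0.3,0,0,-1,0,0,0,0.3,0,0,0,0,0,0,0,0,0,0,0]' --squeeze 110

```text
time: 18.15
tool_pos: [0.5704, -0.0856, 0.2706]
tcp_rot: [-1.363, -2.829, 0.001]
wrist_force: [-0.3, -0.2, -2.1]
width: 0.168
```

```bash
python3 look.py w10; python3 - <<'E'
from workcell import bot
import cv2,numpy as np
c=bot.read_camera("side");cv2.imwrite("pics/s10.png",cv2.resize(c["img"][110:260,240:400,::-1],None,fx=5,fy=4,interpolation=cv2.INTER_CUBIC)); np.savez("s10.npz",**c)
E
```

```text
t 18.15 pos [ 0.5704 -0.0856  0.2706] psi 128.56 z [-1.7e-03  2.0e-04 -1.0e+00] q6 -2.436 F [-0.3 -0.2 -2.1] T [-0.018  0.003 -0.015] w 0.168
```

View pics/s10.png

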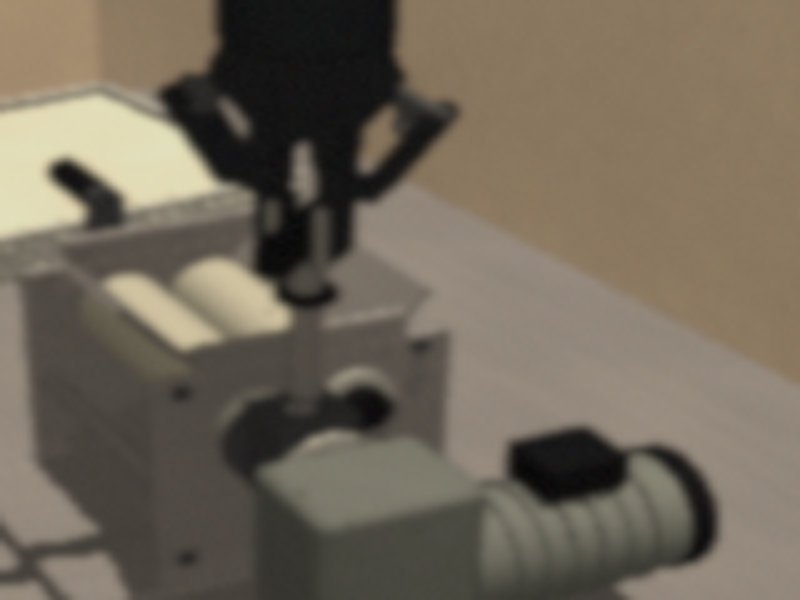

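```bash
python3 - <<'E'
from h import *
s=dict(np.load("s10.npz"));o=dict(np.load("side0.npz"))
f=lambda p:((proj(s,np.array(p))-[240,110])*[5,4]).round(1)
print(f([.5715,-.0828,.164]),f([.5693,-.0855,.171]))
a=lambda im:cv2.resize(im[110:260,240:400,::-1],None,fx=5,fy=4,interpolation=cv2.INTER_CUBIC)
b=a(o["img"]);cv2.imwrite("pics/s0h.png",np.hstack([b[330:530,150:450],a(s["img"])[330:530,150:450]]))
E
```

```text
[299.1 404.6] [297.9 397.1]
```

View pics/s0h.png

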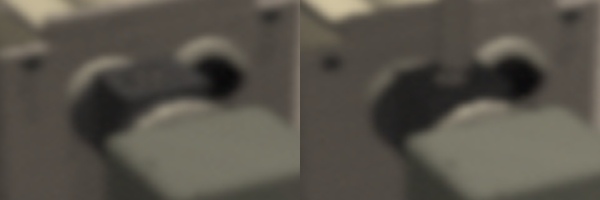

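>>> arm_command --steps '[0.02,0.1,0.1,0,0,0,0,0,0,0.1,0,0,0,0,0,0,0,0,0,0,0]'

```text
time: 18.62
tool_pos: [0.5735, -0.0826, 0.265]
tcp_rot: [-1.359, -2.832, 0.0]
wrist_force: [-0.2, -0.0, -1.8]
width: 0.166
```

```bash
cat > st.py <<'E'
from workcell import bot
from h import *
s=bot.read_state();M=toolpose(s)
print("t",s["time"],"pos",np.round(s["tool_pos"],4),"psi",np.degrees(np.arctan2(M[1,0],M[0,0])).round(2),"z",M[:3,2].round(4),"q6",round(s["q"][5],3),"F",np.round(s["wrist_force"],1),"T",np.round(s["torque"],3),"w",round(s["width"],3))
E
python3 st.py
```

```text
t 18.625 pos [ 0.5735 -0.0826  0.265 ] psi 128.73 z [-7.e-04  1.e-04 -1.e+00] q6 -2.433 F [-0.2 -0.  -1.8] T [-0.02  -0.026 -0.032] w 0.166
```

>>> arm_command --steps '[0,-0.02,0.06,0,0,0,0,0,0,0.06,0,0,0,0,0,0,0,0,0,0,0]'

```text
time: 19.0
tool_pos: [0.5731, -0.0831, 0.2615]
tcp_rot: [-1.359, -2.832, 0.0]
wrist_force: [-0.3, -0.7, -1.7]
width: 0.164
```

```bash
python3 st.py
```

```text
t 19.0 pos [ 0.5731 -0.0831  0.2615] psi 128.71 z [-4.e-04  0.e+00 -1.e+00] q6 -2.433 F [-0.3 -0.7 -1.7] T [ 0.013 -0.008  0.045] w 0.164
```

>>> arm_command --steps '[0,0,0.05,0,0,0,0,0,0,0.05,0,0,0,0,0,0,0,0,0,0,0]'

```text
time: 19.38
tool_pos: [0.5736, -0.0832, 0.2605]
tcp_rot: [1.359, 2.831, 0.001]
wrist_force: [-1.6, 0.6, 4.8]
width: 0.165
```

```bash
python3 st.py
```

```text
t 19.375 pos [ 0.5736 -0.0832  0.2605] psi 128.72 z [ 1.6e-03 -3.0e-04 -1.0e+00] q6 -2.434 F [-1.6  0.6  4.8] T [0.096 0.428 0.035] w 0.165
```

>>> arm_command --steps '[0,0,0.02,0,0,0.8,0,0,0,0,0,0,0.8,0,0,0,0,0,0,0.8,0]'

```text
time: 19.75
tool_pos: [0.5735, -0.083, 0.2603]
tcp_rot: [1.707, 2.636, 0.001]
wrist_force: [-2.8, -0.1, 6.6]
width: 0.167
```

```bash
python3 st.py
```

```text
t 19.75 pos [ 0.5735 -0.083   0.2603] psi 114.16 z [ 1.5e-03  2.0e-04 -1.0e+00] q6 -2.18 F [-2.8 -0.1  6.6] T [ 0.313  0.725 -0.004] w 0.167
```

>>> arm_command --steps '[0,0,0,0,0,0.8,0,0,0,0,0,0,0.8,0,0,0,0,0,0,0.8,0]'

```text
time: 20.12
tool_pos: [0.5731, -0.0825, 0.2602]
tcp_rot: [-2.024, -2.402, -0.002]
wrist_force: [-4.0, 2.8, 7.4]
width: 0.167
```

```bash
python3 st.py
```

```text
t 20.125 pos [ 0.5731 -0.0825  0.2602] psi 99.76 z [ 6.0e-04  1.2e-03 -1.0e+00] q6 -1.928 F [-4.   2.8  7.4] T [0.634 0.923 0.014] w 0.167
```

>>> arm_command --steps '[0.03,-0.04,0,0,0,0,0,0,0,0,0,0,0.5,0,0,0,0,0,0,0.5,0]'

```text
time: 20.5
tool_pos: [0.5725, -0.0819, 0.2604]
tcp_rot: [2.145, 2.293, 0.004]
wrist_force: [-1.6, 1.3, 7.0]
width: 0.17
```

```bash
python3 st.py
```

```text
t 20.5 pos [ 0.5725 -0.0819  0.2604] psi 93.82 z [ 2.5e-03  8.0e-04 -1.0e+00] q6 -1.824 F [-1.6  1.3  7. ] T [0.597 0.502 0.016] w 0.17
```

>>> arm_command --steps '[0.02,-0.02,0,0,0,0.4,0,0,0,0,0,0,0.4,0,0,0,0,0,0,0.4,0]'

```text
time: 20.88
tool_pos: [0.5722, -0.0814, 0.2604]
tcp_rot: [2.284, 2.154, 0.005]
wrist_force: [-1.3, 1.4, 6.4]
width: 0.167
```

```bash
python3 st.py
```

```text
t 20.875 pos [ 0.5722 -0.0814  0.2604] psi 86.64 z [ 3.3e-03  8.0e-04 -1.0e+00] q6 -1.698 F [-1.3  1.4  6.4] T [0.559 0.245 0.086] w 0.167
```

>>> arm_command --steps '[0,0,0,0,0,0.4,0,0,0,0,0,0,0.4,0,0,0,0,0,0,0.4,0]'

```text
time: 21.25
tool_pos: [0.5723, -0.0812, 0.2604]
tcp_rot: [2.415, 2.007, 0.005]
wrist_force: [-0.3, 2.5, 5.8]
width: 0.167
```

```bash
python3 st.py
```

```text
t 21.25 pos [ 0.5723 -0.0812  0.2604] psi 79.44 z [ 0.0035  0.0012 -1.    ] q6 -1.572 F [-0.3  2.5  5.8] T [ 0.609  0.182 -0.015] w 0.167
```

>>> arm_command --steps '[0.02,0,0.02,0,0,0.4,0,0,0,0,0,0,0.4,0,0,0,0,0,0,0.4,0,0,0,0,0,0,0.4,0,0,0,0,0,0,0.4,0]'

```text
time: 21.88
tool_pos: [0.5725, -0.0809, 0.26]
tcp_rot: [2.612, 1.743, 0.005]
wrist_force: [-1.6, 0.7, 5.7]
width: 0.166
```

```bash
python3 look.py w11; python3 - <<'E'
from workcell import bot
import cv2,numpy as np
c=bot.read_camera("side");np.savez("s11.npz",**c)
cv2.imwrite("pics/s11.png",cv2.resize(c["img"][130:240,250:350,::-1],None,fx=7,fy=5.4,interpolation=cv2.INTER_CUBIC))
E
```

```text
t 21.875 pos [ 0.5725 -0.0809  0.26  ] psi 67.44 z [ 3.7e-03  5.0e-04 -1.0e+00] q6 -1.362 F [-1.6  0.7  5.7] T [0.389 0.19  0.05 ] w 0.166
```

View pics/s11.png

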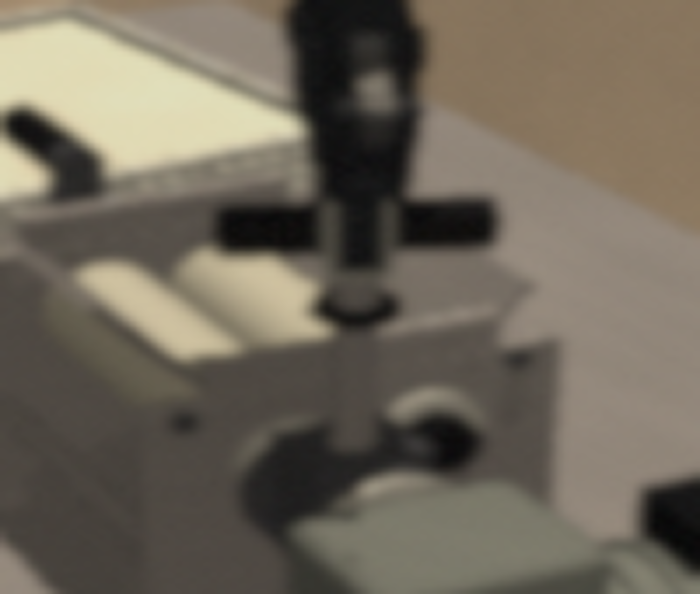

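View pics/w11.png

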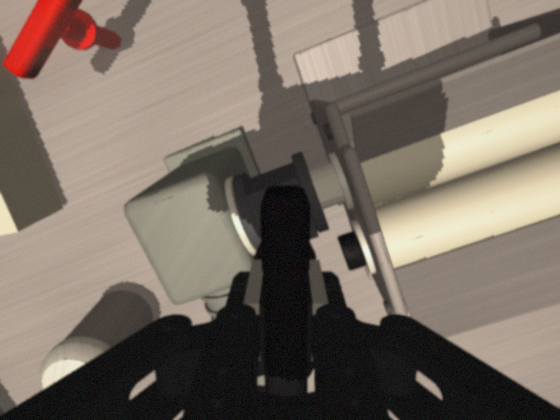

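>>> arm_command --steps '[-0.04,-0.02,0,0,0,0,0,0,0,0,0,0,0,0]'

```text
time: 22.22
tool_pos: [0.5719, -0.0814, 0.2599]
tcp_rot: [2.611, 1.745, 0.008]
wrist_force: [0.5, 3.0, 5.6]
width: 0.167
```

```bash
python3 st.py
```

```text
t 22.225 pos [ 0.5719 -0.0814  0.2599] psi 67.51 z [ 0.0049  0.0015 -1.    ] q6 -1.365 F [0.5 3.  5.6] T [ 0.714 -0.135  0.019] w 0.167
```

>>> arm_command --steps '[-0.04,-0.01,0,0,0,0,0,0,0,0,0,0,0,0]'

```text
time: 22.48
tool_pos: [0.57, -0.0831, 0.2578]
tcp_rot: [2.611, 1.745, 0.002]
wrist_force: [0.7, 0.9, 1.8]
width: 0.168
```

```bash
python3 st.py
```

```text
t 22.475 pos [ 0.57   -0.0831  0.2578] psi 67.51 z [ 1.3e-03  1.0e-04 -1.0e+00] q6 -1.367 F [0.7 0.9 1.8] T [ 0.323 -0.385 -0.024] w 0.168
```

>>> arm_command --steps '[0,0,0.06,0,0,0,0,0,0,0.06,0,0,0,0,0,0,0,0,0,0,0]'

```text
time: 22.85
tool_pos: [0.5698, -0.0829, 0.2534]
tcp_rot: [-2.612, -1.745, -0.001]
wrist_force: [3.6, 2.7, -1.3]
width: 0.164
```

```bash
python3 st.py
```

```text
t 22.85 pos [ 0.5698 -0.0829  0.2534] psi 67.51 z [ 3.e-04  6.e-04 -1.e+00] q6 -1.367 F [ 3.6  2.7 -1.3] T [ 0.61  -0.784 -0.045] w 0.164
```

>>> arm_command --steps '[0.02,0.01,0.04,0,0,0,0,0,0,0.02,0,0,0,0,0,0,0,0,0,0,0]'

```text
time: 23.22
tool_pos: [0.57, -0.0828, 0.252]
tcp_rot: [-2.612, -1.746, 0.0]
wrist_force: [2.8, 1.6, -0.3]
width: 0.165
```

```bash
python3 st.py
```

```text
t 23.225 pos [ 0.57   -0.0828  0.252 ] psi 67.51 z [-2.e-04 -1.e-04 -1.e+00] q6 -1.366 F [ 2.8  1.6 -0.3] T [ 0.444 -0.581 -0.013] w 0.165
```

>>> arm_command --steps '[0,0,0,0,0,1,0,0,0,0,0,0,1,0,0,0,0,0,0,1,0,0,0,0,0,0,1,0,0,0,0,0,0,1,0]'

```text
time: 23.85
tool_pos: [0.5704, -0.0827, 0.2518]
tcp_rot: [2.976, 1.005, 0.001]
wrist_force: [3.8, 2.0, -2.0]
width: 0.165
```

```bash
python3 st.py
```

```text
t 23.85 pos [ 0.5704 -0.0827  0.2518] psi 37.33 z [ 7.e-04  1.e-04 -1.e+00] q6 -0.839 F [ 3.8  2.  -2. ] T [ 0.518 -0.991  0.039] w 0.165
```

>>> arm_command --steps '[0,0,0.01,0,0,1,0,0,0,0,0,0,1,0,0,0,0,0,0,1,0,0,0,0,0,0,1,0,0,0,0,0,0,1,0]'

```text
time: 24.48
tool_pos: [0.5707, -0.0829, 0.2516]
tcp_rot: [3.135, 0.201, 0.002]
wrist_force: [4.3, 1.3, -2.8]
width: 0.163
```

```bash
python3 st.py
```

```text
t 24.475 pos [ 0.5707 -0.0829  0.2516] psi 7.33 z [ 1.4e-03 -3.0e-04 -1.0e+00] q6 -0.315 F [ 4.3  1.3 -2.8] T [ 0.393 -1.078  0.064] w 0.163
```

>>> arm_command --steps '[0.015,0,0.01,0,0,1,0,0,0,0,0,0,1,0,0,0,0,0,0,1,0,0,0,0,0,0,1,0,0,0,0,0,0,1,0]'

```text
time: 25.1
tool_pos: [0.5709, -0.0831, 0.2513]
tcp_rot: [3.08, -0.617, 0.002]
wrist_force: [4.2, 1.0, -1.5]
width: 0.172
```

```bash
python3 st.py
```

```text
t 25.1 pos [ 0.5709 -0.0831  0.2513] psi -22.67 z [ 9.e-04 -9.e-04 -1.e+00] q6 0.209 F [ 4.2  1.  -1.5] T [ 0.205 -0.971  0.019] w 0.172
```

>>> arm_command --steps '[0,0,0.01,0,0,1,0,0,0,0,0,0,1,0,0,0,0,0,0,1,0,0,0,0.01,0,0,1,0,0,0,0,0,0,1,0]'

```text
time: 25.72
tool_pos: [0.571, -0.0834, 0.251]
tcp_rot: [2.815, -1.393, 0.003]
wrist_force: [3.8, 1.0, -0.5]
width: 0.169
```

```bash
python3 st.py
```

```text
t 25.725 pos [ 0.571  -0.0834  0.251 ] psi -52.67 z [ 0.0011 -0.0015 -1.    ] q6 0.732 F [ 3.8  1.  -0.5] T [ 0.094 -0.832  0.037] w 0.169
```

>>> arm_command --steps '[0,0,0.01,0,0,1,0,0,0,0,0,0,1,0,0,0,0,0,0,1,0,0,0,0.01,0,0,1,0]'

```text
time: 26.22
tool_pos: [0.5709, -0.0836, 0.2508]
tcp_rot: [2.464, -1.948, 0.003]
wrist_force: [2.3, 0.1, 2.0]
width: 0.165
```

```bash
python3 st.py
```

```text
t 26.225 pos [ 0.5709 -0.0836  0.2508] psi -76.67 z [ 0.0011 -0.0019 -1.    ] q6 1.151 F [2.3 0.1 2. ] T [-0.062 -0.654  0.023] w 0.165
```

>>> arm_command --steps '[0,0,0,0,0,1,0,0,0,0,0,0,1,0,0,0,0.01,0,0,1,0]'

```text
time: 26.6
tool_pos: [0.5708, -0.0837, 0.2506]
tcp_rot: [2.129, -2.31, 0.003]
wrist_force: [1.8, -0.1, 2.6]
width: 0.161
```

```bash
python3 st.py
```

```text
t 26.6 pos [ 0.5708 -0.0837  0.2506] psi -94.67 z [ 9.0e-04 -2.1e-03 -1.0e+00] q6 1.465 F [ 1.8 -0.1  2.6] T [-0.095 -0.505  0.086] w 0.161
```

>>> arm_command --steps '[0,0,0,0,0,1,0,0,0,0,0,0,1,0]'

```text
time: 26.85
tool_pos: [0.5707, -0.0837, 0.2505]
tcp_rot: [1.875, -2.519, 0.003]
wrist_force: [1.0, -1.5, 0.9]
width: 0.166
```

```bash
python3 st.py
```

```text
t 26.85 pos [ 0.5707 -0.0837  0.2505] psi -106.67 z [ 5.0e-04 -2.2e-03 -1.0e+00] q6 1.675 F [ 1.  -1.5  0.9] T [-0.141 -0.493  0.037] w 0.166
```

>>> arm_command --steps '[0,0,0,0,0,0.8,0,0,0,0,0,0,0,0]'

```text
time: 27.1
tool_pos: [0.5706, -0.0836, 0.2504]
tcp_rot: [1.774, -2.592, 0.003]
wrist_force: [3.4, -2.3, 1.2]
width: 0.162
```

```bash
python3 st.py
```

```text
t 27.1 pos [ 0.5706 -0.0836  0.2504] psi -111.22 z [ 5.e-04 -2.e-03 -1.e+00] q6 1.754 F [ 3.4 -2.3  1.2] T [-0.367 -0.533  0.076] w 0.162
```

>>> arm_command --steps '[0,0,0,0,0,0.8,0,0,0,0.01,0,0,0.8,0]'

```text
time: 27.35
tool_pos: [0.5706, -0.0837, 0.2502]
tcp_rot: [1.548, -2.733, 0.003]
wrist_force: [1.7, -1.3, 3.4]
width: 0.165
```

```bash
python3 st.py
```

```text
t 27.35 pos [ 0.5706 -0.0837  0.2502] psi -120.93 z [ 3.e-04 -2.e-03 -1.e+00] q6 1.924 F [ 1.7 -1.3  3.4] T [-0.314 -0.363  0.08 ] w 0.165
```

>>> arm_command --steps '[0,0,0,0,0,0.8,0,0,0,0,0,0,0.8,0]'

```text
time: 27.6
tool_pos: [0.5705, -0.0836, 0.2502]
tcp_rot: [1.314, -2.853, 0.003]
wrist_force: [1.9, -0.6, 1.5]
width: 0.165
```

```bash
python3 st.py
```

```text
t 27.6 pos [ 0.5705 -0.0836  0.2502] psi -130.53 z [ 1.e-04 -2.e-03 -1.e+00] q6 2.091 F [ 1.9 -0.6  1.5] T [-0.327 -0.322 -0.001] w 0.165
```

>>> arm_command --steps '[0,0,0,0,0,0.8,0,0,0,0,0,0,0.8,0,0,0,0,0,0,0,0]'

```text
time: 27.98
tool_pos: [0.5704, -0.0835, 0.2501]
tcp_rot: [1.075, -2.951, 0.002]
wrist_force: [1.1, -1.6, 1.7]
width: 0.169
```

```bash
python3 st.py
```

```text
t 27.975 pos [ 0.5704 -0.0835  0.2501] psi -139.95 z [-1.0e-04 -1.7e-03 -1.0e+00] q6 2.256 F [ 1.1 -1.6  1.7] T [-0.54  -0.278 -0.013] w 0.169
```

>>> arm_command --steps '[0,0,0,0,0,0.8,0,0,0,0,0,0,0.9,0,0,0,0,0,0,0,0]'

```text
time: 28.35
tool_pos: [0.5703, -0.0834, 0.25]
tcp_rot: [0.81, -3.035, 0.002]
wrist_force: [0.8, -2.2, 3.9]
width: 0.167
```

```bash
python3 st.py
```

```text
t 28.35 pos [ 0.5703 -0.0834  0.25  ] psi -150.11 z [-4.0e-04 -1.4e-03 -1.0e+00] q6 2.433 F [ 0.8 -2.2  3.9] T [-0.602 -0.113  0.131] w 0.167
```

```bash
cat > avg.py <<'E'
from workcell import bot
import numpy as np,sys
T=[];F=[]
for i in range(int(sys.argv[1])):
    bot.read_camera("top"); s=bot.read_state(); T.append(s["torque"]);F.append(s["wrist_force"])
print("Tz",np.round([t[2] for t in T],3),"mean",np.mean(T,0).round(3),np.mean(F,0).round(2),"tq6",s["joint_torque"][5],s["time"])
E
python3 avg.py 8; python3 st.py
```

```text
Tz [0.066 0.101 0.088 0.09  0.102 0.07  0.153 0.096] mean [-0.886  0.033  0.096] [-0.23 -3.6   3.6 ] tq6 0.08253003470599651 28.75
t 28.75 pos [ 0.5704 -0.0831  0.2499] psi -150.24 z [-2.e-04 -9.e-04 -1.e+00] q6 2.435 F [-0.8 -5.1  4.9] T [-1.017  0.104  0.096] w 0.164
```

>>> arm_command --steps '[0.01,-0.02,0,0,0,-0.6,0,0,0,-0.2,0,0,0,0,0,0,-0.2,0,0,0,0,0,0,-0.15,0,0,0,0,0,0,0,0,0,0,0]'

```text
time: 29.38
tool_pos: [0.5707, -0.0827, 0.2673]
tcp_rot: [-0.9, 3.009, 0.001]
wrist_force: [0.7, 0.1, -2.4]
width: 0.17
```

```bash
python3 st.py
```

```text
t 29.375 pos [ 0.5707 -0.0827  0.2673] psi -146.69 z [ 7.e-04  1.e-03 -1.e+00] q6 2.372 F [ 0.7  0.1 -2.4] T [ 0.01 -0.02  0.03] w 0.17
```

>>> arm_command --steps '[0,0,0,0,0,-1,0,0,0,0,0,0,-1,0,0,0,0,0,0,-1,0,0,0,0,0,0,-1,0,0,0,0,0,0,-1,0,0,0,0,0,0,-1,0,0,0,0,0,0,-1,0,0,0,0,0,0,-1,0,0,0,0,0,0,-1,0,0,0,0,0,0,-1,0]'

```text
time: 30.62
tool_pos: [0.5703, -0.0828, 0.2664]
tcp_rot: [-2.288, 2.152, 0.001]
wrist_force: [-0.2, -0.0, -1.6]
width: 0.168
```

>>> arm_command --steps '[0.02,0,0,0,0,0,0,0,0,0.12,0,0,0,0,0,0,0.1,0,0,0,0,0,0,0,0,0,0,0]'

```text
time: 31.12
tool_pos: [0.5705, -0.0839, 0.2594]
tcp_rot: [2.284, -2.157, -0.001]
wrist_force: [-1.2, -0.1, -0.9]
width: 0.162
```

```bash
python3 st.py
```

```text
t 31.125 pos [ 0.5705 -0.0839  0.2594] psi -86.71 z [-4.e-04  2.e-04 -1.e+00] q6 1.324 F [-1.2 -0.1 -0.9] T [ 0.06  -0.005  0.028] w 0.162
```

Going in with almost no force. Continue down to the floor.

>>> arm_command --steps '[0,0,0.1,0,0,0,0,0,0,0.1,0,0,0,0,0,0,0.1,0,0,0,0,0,0,0,0,0,0,0]'

```text
time: 31.62
tool_pos: [0.5715, -0.084, 0.2539]
tcp_rot: [-2.283, 2.155, -0.004]
wrist_force: [-0.9, 0.6, -2.5]
width: 0.168
```

```bash
python3 st.py; python3 avg.py 4
```

```text
t 31.625 pos [ 0.5715 -0.084   0.2539] psi -86.69 z [ 3.4e-03 -5.0e-04 -1.0e+00] q6 1.324 F [-0.9  0.6 -2.5] T [0.012 0.295 0.094] w 0.168
Tz [0.079 0.053 0.075 0.078] mean [0.072 0.061 0.071] [-0.15 -0.16  4.36] tq6 0.06437895353883505 31.825
```

```bash
python3 st.py; python3 avg.py 3; python3 st.py
```

```text
t 31.825 pos [ 0.5713 -0.0841  0.2516] psi -86.68 z [ 2.2e-03 -4.0e-04 -1.0e+00] q6 1.324 F [0.2 0.4 4.2] T [ 0.096 -0.     0.078] w 0.169
Tz [0.069 0.044 0.079] mean [ 0.029 -0.126  0.064] [-0.04  0.46  4.63] tq6 0.06395700853317976 31.975
t 31.975 pos [ 0.5712 -0.0841  0.2511] psi -86.68 z [ 1.6e-03 -3.0e-04 -1.0e+00] q6 1.324 F [-0.3  0.   4.1] T [ 0.012 -0.178  0.079] w 0.168
```

>>> arm_command --steps '[0,0,0,0,0,0.8,0,0,0,0,0,0,0.8,0,0,0,0,0,0,0.8,0,0,0,0,0,0,0,0]'

```text
time: 32.48
tool_pos: [0.5711, -0.0841, 0.251]
tcp_rot: [-1.996, 2.426, -0.002]
wrist_force: [-0.3, 0.0, 5.5]
width: 0.164
```

```bash
python3 avg.py 6; python3 st.py
```

```text
Tz [0.16  0.153 0.146 0.197 0.179 0.174] mean [-0.023 -0.085  0.168] [0.15 0.05 4.92] tq6 0.17357809469103813 32.775
t 32.775 pos [ 0.5711 -0.0841  0.251 ] psi -101.07 z [ 1.1e-03 -4.0e-04 -1.0e+00] q6 1.575 F [0.3 0.5 4. ] T [ 0.021 -0.049  0.174] w 0.168
```

>>> arm_command --steps '[0,0,0,0,0,0.6,0,0,0,0,0,0,0.6,0,0,0,0,0,0,0.4,0,0,0,0,0,0,0,0]'

```text
time: 33.28
tool_pos: [0.571, -0.0842, 0.2509]
tcp_rot: [-1.787, 2.584, -0.001]
wrist_force: [-0.3, 0.1, 5.0]
width: 0.165
```

```bash
python3 avg.py 6; python3 st.py
```

```text
Tz [0.222 0.247 0.232 0.215 0.288 0.25 ] mean [-0.03  -0.016  0.242] [ 0.05 -0.23  5.02] tq6 0.24897060357034206 33.575
t 33.575 pos [ 0.571  -0.0842  0.2509] psi -110.65 z [ 9.e-04 -5.e-04 -1.e+00] q6 1.742 F [-0.  -0.2  5. ] T [-0.027  0.021  0.25 ] w 0.166
```

>>> arm_command --steps '[0,0,0,0,0,0.6,0,0,0,0,0,0,0,0]'

```text
time: 33.83
tool_pos: [0.571, -0.0841, 0.2509]
tcp_rot: [-1.705, 2.639, -0.001]
wrist_force: [0.5, -0.4, 4.9]
width: 0.173
```

```bash
python3 avg.py 6; python3 st.py
```

```text
Tz [0.273 0.287 0.241 0.262 0.331 0.232] mean [-0.053 -0.004  0.271] [ 0.26 -0.34  5.35] tq6 0.2771954610943794 34.125
t 34.125 pos [ 0.571  -0.0841  0.2509] psi -114.24 z [ 7.e-04 -5.e-04 -1.e+00] q6 1.805 F [ 0.1 -0.7  4.9] T [-0.055  0.056  0.232] w 0.165
```

>>> arm_command --steps '[0,0,0,0,0,-0.4,0,0,0,0,0,0,-0.4,0,0,0,-0.15,0,0,0,0,0,0,0,0,0,0,0]'

```text
time: 34.62
tool_pos: [0.5701, -0.0839, 0.2515]
tcp_rot: [1.812, -2.564, -0.003]
wrist_force: [6.2, -0.4, -12.3]
width: 0.166
```

```bash
python3 avg.py 2; python3 st.py
```

```text
Tz [0.292 0.213] mean [-0.252 -1.337  0.253] [  5.53  -0.71 -11.9 ] tq6 0.24071702733635902 34.725
t 34.725 pos [ 0.5701 -0.0839  0.2514] psi -109.51 z [-2.7e-03  4.0e-04 -1.0e+00] q6 1.722 F [  5.7  -0.1 -11.9] T [-0.253 -1.356  0.213] w 0.162
```

```bash
python3 avg.py 8; python3 st.py
```

```text
Tz [0.258 0.277 0.244 0.211 0.237 0.273 0.217 0.275] mean [-0.242 -1.322  0.249] [  5.34  -0.88 -12.27] tq6 0.24081096053123474 35.125
t 35.125 pos [ 0.5701 -0.0839  0.2515] psi -109.51 z [-2.8e-03  4.0e-04 -1.0e+00] q6 1.722 F [  5.9  -0.6 -11.6] T [-0.276 -1.278  0.275] w 0.164
```

>>> arm_command --steps '[0,0,0.12,0,0,0,0,0,0,0,0,0,0.7,0,0,0,0,0,0,0,0]'

```text
time: 35.5
tool_pos: [0.5706, -0.084, 0.2513]
tcp_rot: [1.719, -2.629, -0.0]
wrist_force: [2.5, -1.0, -3.5]
width: 0.166
```

```bash
python3 avg.py 4; python3 st.py
```

```text
Tz [0.269 0.25  0.283 0.247] mean [-0.17  -0.614  0.262] [ 1.88 -0.89 -3.32] tq6 0.26500213891267776 35.7
t 35.7 pos [ 0.5705 -0.084   0.2513] psi -113.64 z [-4.e-04 -1.e-04 -1.e+00] q6 1.794 F [ 2.  -0.9 -3.6] T [-0.186 -0.612  0.247] w 0.163
```

>>> arm_command --steps '[0,0,-0.15,0,0,0,0,0,0,-0.15,0,0,0,0,0,0,-0.1,0,0,0,0]'

```text
time: 36.08
tool_pos: [0.569, -0.0836, 0.2566]
tcp_rot: [1.716, -2.626, -0.007]
wrist_force: [9.6, -0.8, -34.1]
width: 0.168
```

```bash
python3 avg.py 2; python3 st.py
```

```text
Tz [0.157 0.117] mean [-0.499 -1.959  0.137] [  7.11  -1.65 -20.16] tq6 0.14605928678065538 36.175
t 36.175 pos [ 0.5693 -0.0838  0.2577] psi -113.68 z [-0.0056  0.001  -1.    ] q6 1.795 F [  6.2  -1.8 -18. ] T [-0.493 -1.861  0.117] w 0.167
```

>>> arm_command --steps '[0,0,0,0,0,0,0,0,0,-0.1,0,0,0,0,0,0,-0.1,0,0,0,0]'

```text
time: 36.55
tool_pos: [0.5706, -0.0839, 0.2708]
tcp_rot: [-1.718, 2.63, -0.0]
wrist_force: [0.1, 0.5, -1.6]
width: 0.165
```

```bash
python3 look.py w12; python3 - <<'E'
from workcell import bot
import cv2,numpy as np
c=bot.read_camera("side");np.savez("s12.npz",**c)
cv2.imwrite("pics/s12.png",cv2.resize(c["img"][130:240,250:350,::-1],None,fx=7,fy=5.4,interpolation=cv2.INTER_CUBIC))
E
```

```text
t 36.55 pos [ 0.5706 -0.0839  0.2708] psi -113.69 z [ 7.e-04  1.e-04 -1.e+00] q6 1.795 F [ 0.1  0.5 -1.6] T [-0.043 -0.    -0.056] w 0.165
```

View pics/s12.png

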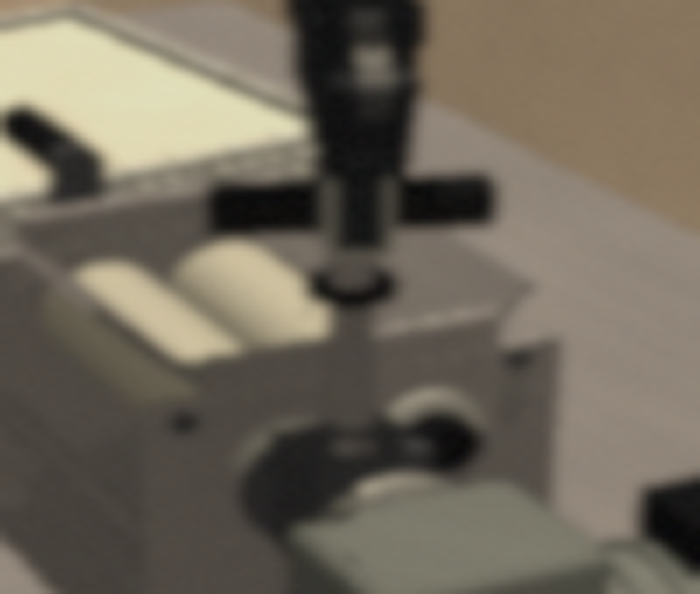

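View pics/w12.png

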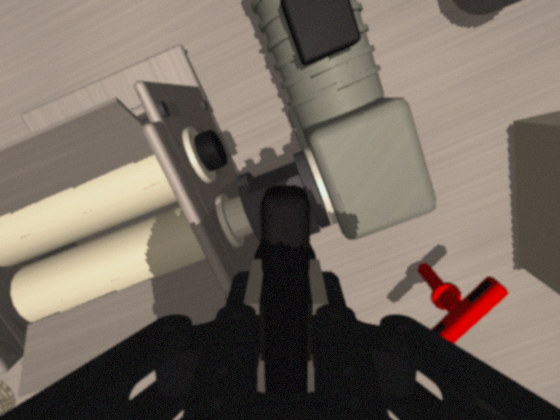

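>>> arm_command --steps '[0,0,0,0,0,-1,0,0,0,0.2,0,0,0,0,0,0,0.2,0,0,0,0,0,0,0.2,0,0,0,0,0,0,0.05,0,0,0,0,0,0,0,0,0,0,0]'

```text
time: 37.4
tool_pos: [0.5725, -0.0842, 0.2577]
tcp_rot: [-1.849, 2.534, -0.008]
wrist_force: [-7.0, 0.9, 26.2]
width: 0.17
```

```bash
python3 avg.py 4; python3 st.py
```

```text
Tz [-0.018 -0.013  0.039 -0.044] mean [ 0.407  1.855 -0.009] [-6.91  1.8  25.85] tq6 0.0040333451761398464 37.6
t 37.6 pos [ 0.5725 -0.0842  0.2577] psi -107.77 z [ 0.0073 -0.0013 -1.    ] q6 1.692 F [-7.5  2.4 25.9] T [ 0.397  1.816 -0.044] w 0.167
```

>>> arm_command --steps '[0,0,-0.16,0,0,0,0,0,0,0,0,0,-0.3,0,0,0,0,0,0,0,0]'

```text
time: 37.98
tool_pos: [0.5718, -0.084, 0.2583]
tcp_rot: [-1.89, 2.505, -0.005]
wrist_force: [-2.7, 1.0, 12.8]
width: 0.168
```

```bash
python3 avg.py 2; python3 st.py
```

```text
Tz [-0.015  0.021] mean [0.266 0.754 0.003] [-2.52  0.47 12.71] tq6 -0.012817156675737351 38.075
t 38.075 pos [ 0.5718 -0.084   0.2583] psi -105.94 z [ 4.2e-03 -5.0e-04 -1.0e+00] q6 1.66 F [-2.4  0.7 12.6] T [0.274 0.749 0.021] w 0.167
```

>>> arm_command --steps '[0,0.015,-0.03,0,0,-0.4,0,0,0,0,0,0,0,0]'

```text
time: 38.33
tool_pos: [0.5714, -0.084, 0.2585]
tcp_rot: [-1.943, 2.465, -0.005]
wrist_force: [-1.9, 0.7, 9.0]
width: 0.167
```

```bash
python3 st.py
```

```text
t 38.325 pos [ 0.5714 -0.084   0.2585] psi -103.52 z [ 4.e-03 -7.e-04 -1.e+00] q6 1.618 F [-1.9  0.7  9. ] T [ 0.106  0.32  -0.049] w 0.167
```

>>> arm_command --steps '[0,0.01,0,0,0,-0.4,0,0,0,0,0,0,0,0]'

```text
time: 38.58
tool_pos: [0.5713, -0.084, 0.2585]
tcp_rot: [-1.994, 2.424, -0.005]
wrist_force: [-1.1, 0.4, 8.4]
width: 0.167
```

```bash
python3 st.py
```

```text
t 38.575 pos [ 0.5713 -0.084   0.2585] psi -101.13 z [ 4.5e-03 -7.0e-04 -1.0e+00] q6 1.576 F [-1.1  0.4  8.4] T [ 0.096  0.231 -0.02 ] w 0.167
```

>>> arm_command --steps '[0,0.01,0,0,0,-0.5,0,0,0,0,0,0,-0.3,0,0,0,0,0,0,0,0]'

```text
time: 38.95
tool_pos: [0.5712, -0.0839, 0.2585]
tcp_rot: [-2.093, 2.338, -0.006]
wrist_force: [-0.8, -0.2, 9.0]
width: 0.16
```

```bash
python3 st.py
```

```text
t 38.95 pos [ 0.5712 -0.0839  0.2585] psi -96.33 z [ 4.9e-03 -7.0e-04 -1.0e+00] q6 1.492 F [-0.8 -0.2  9. ] T [ 0.122  0.138 -0.07 ] w 0.16
```

>>> arm_command --steps '[0,0,0.01,0,0,-0.5,0,0,0,0,0,0,-0.3,0,0,0,0,0,0,0,0]'

```text
time: 39.33
tool_pos: [0.5713, -0.0839, 0.2585]
tcp_rot: [-2.189, 2.249, -0.006]
wrist_force: [-0.9, 0.2, 10.0]
width: 0.167
```

```bash
python3 st.py
```

```text
t 39.325 pos [ 0.5713 -0.0839  0.2585] psi -91.54 z [ 5.2e-03 -7.0e-04 -1.0e+00] q6 1.408 F [-0.9  0.2 10. ] T [ 0.102  0.176 -0.029] w 0.167
```

>>> arm_command --steps '[0,0.03,-0.05,0,0,0,0,0,0,0,0,0,0,0]'

```text
time: 39.58
tool_pos: [0.5703, -0.0837, 0.2587]
tcp_rot: [-2.189, 2.249, -0.005]
wrist_force: [2.0, -0.0, 7.1]
width: 0.166
```

```bash
python3 st.py
```

```text
t 39.575 pos [ 0.5703 -0.0837  0.2587] psi -91.52 z [ 4.6e-03 -3.0e-04 -1.0e+00] q6 1.408 F [ 2.  -0.   7.1] T [ 0.24 -0.48  0.04] w 0.166
```

>>> arm_command --steps '[0,0.01,0.03,0,0,-0.5,0,0,0,0,0,0,0,0]'

```text
time: 39.83
tool_pos: [0.5703, -0.0837, 0.2586]
tcp_rot: [-2.248, 2.19, -0.007]
wrist_force: [1.8, 1.6, 9.0]
width: 0.165
```

```bash
python3 st.py
```

```text
t 39.825 pos [ 0.5703 -0.0837  0.2586] psi -88.5 z [ 5.6e-03 -3.0e-04 -1.0e+00] q6 1.355 F [1.8 1.6 9. ] T [ 0.24  -0.381 -0.059] w 0.165
```

>>> arm_command --steps '[0,-0.01,0,0,0,-0.5,0,0,0,0,0,0,0,0]'

```text
time: 40.08
tool_pos: [0.5706, -0.0834, 0.2583]
tcp_rot: [-2.304, 2.13, -0.006]
wrist_force: [1.6, 0.5, 8.7]
width: 0.17
```

```bash
python3 st.py
```

```text
t 40.075 pos [ 0.5706 -0.0834  0.2583] psi -85.5 z [ 5.3e-03  2.0e-04 -1.0e+00] q6 1.303 F [1.6 0.5 8.7] T [ 0.428 -0.42  -0.059] w 0.17
```

>>> arm_command --steps '[0,0,0,0,0,-0.5,0,0,0,0,0,0,0,0]'

```text
time: 40.33
tool_pos: [0.5706, -0.0834, 0.2581]
tcp_rot: [-2.359, 2.069, -0.006]
wrist_force: [1.8, 1.6, 5.5]
width: 0.167
```

```bash
python3 st.py
```

```text
t 40.325 pos [ 0.5706 -0.0834  0.2581] psi -82.5 z [ 5.4e-03  2.0e-04 -1.0e+00] q6 1.25 F [1.8 1.6 5.5] T [ 0.438 -0.518  0.01 ] w 0.167
```

>>> arm_command --steps '[0.01,0,0.02,0,0,-0.4,0,0,0,0,0,0,0,0]'

```text
time: 40.58
tool_pos: [0.5704, -0.0836, 0.257]
tcp_rot: [-2.402, 2.019, -0.005]
wrist_force: [2.6, 1.6, 5.5]
width: 0.168
```

```bash
python3 st.py
```

```text
t 40.575 pos [ 0.5704 -0.0836  0.257 ] psi -80.1 z [ 4.6e-03  5.0e-04 -1.0e+00] q6 1.208 F [2.6 1.6 5.5] T [ 0.417 -0.564  0.014] w 0.168
```

>>> arm_command --steps '[0,0,0.02,0,0,-0.4,0,0,0,0,0,0,0,0]'

```text
time: 40.83
tool_pos: [0.5701, -0.0837, 0.2558]
tcp_rot: [-2.444, 1.97, -0.004]
wrist_force: [3.5, 1.9, 4.6]
width: 0.169
```

```bash
python3 st.py
```

```text
t 40.825 pos [ 0.5701 -0.0837  0.2558] psi -77.73 z [ 3.6e-03  2.0e-04 -1.0e+00] q6 1.167 F [3.5 1.9 4.6] T [ 0.313 -0.842  0.002] w 0.169
```

>>> arm_command --steps '[0.02,-0.02,0.06,0,0,0,0,0,0,0.06,0,0,0,0,0,0,0.04,0,0,0.8,0,0,0,0,0,0,1,0,0,0,0,0,0,1,0,0,0,0,0,0,1,0]'

```text
time: 41.58
tool_pos: [0.5702, -0.0843, 0.25]
tcp_rot: [-2.004, 2.418, -0.002]
wrist_force: [4.1, 2.0, 3.2]
width: 0.169
```

```bash
python3 avg.py 3; python3 st.py
```

```text
Tz [0.159 0.167 0.139] mean [ 0.299 -1.08   0.155] [3.8  1.1  1.86] tq6 0.370938079431653 41.725
t 41.725 pos [ 0.5701 -0.0843  0.2499] psi -100.4 z [ 1.4e-03  1.0e-04 -1.0e+00] q6 1.562 F [3.3 1.3 1.8] T [ 0.314 -1.119  0.139] w 0.167
```

>>> arm_command --steps '[0,0,0,0,0,0.8,0,0,0,0,0,0,0.8,0,0,0,0,0,0,0.7,0,0,0,0,0,0,0,0]'

```text
time: 42.22
tool_pos: [0.5699, -0.0843, 0.2499]
tcp_rot: [-1.707, 2.636, -0.001]
wrist_force: [4.8, 1.8, 2.2]
width: 0.163
```

```bash
python3 avg.py 3; python3 look.py w13;  python3 - <<'E'
from workcell import bot
import cv2,numpy as np
c=bot.read_camera("side");np.savez("s13.npz",**c)
cv2.imwrite("pics/s13.png",cv2.resize(c["img"][130:240,250:350,::-1],None,fx=7,fy=5.4,interpolation=cv2.INTER_CUBIC))
E
```

```text
Tz [0.226 0.281 0.284] mean [ 0.313 -1.273  0.264] [4.74 1.72 1.35] tq6 0.2776558231562376 42.375
t 42.375 pos [ 0.5699 -0.0843  0.2499] psi -114.12 z [ 9.e-04  1.e-04 -1.e+00] q6 1.801 F [4.3 1.6 1. ] T [ 0.298 -1.283  0.284] w 0.165
```

View pics/w13.png

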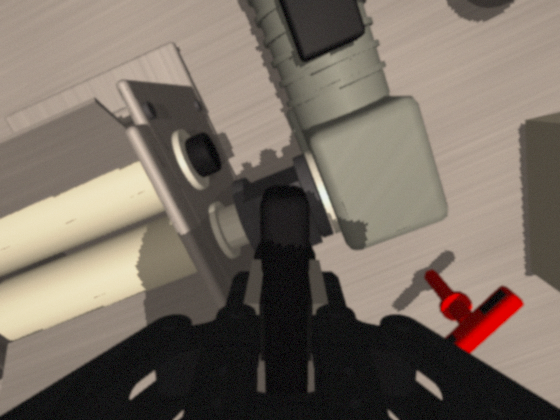

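View pics/s13.png

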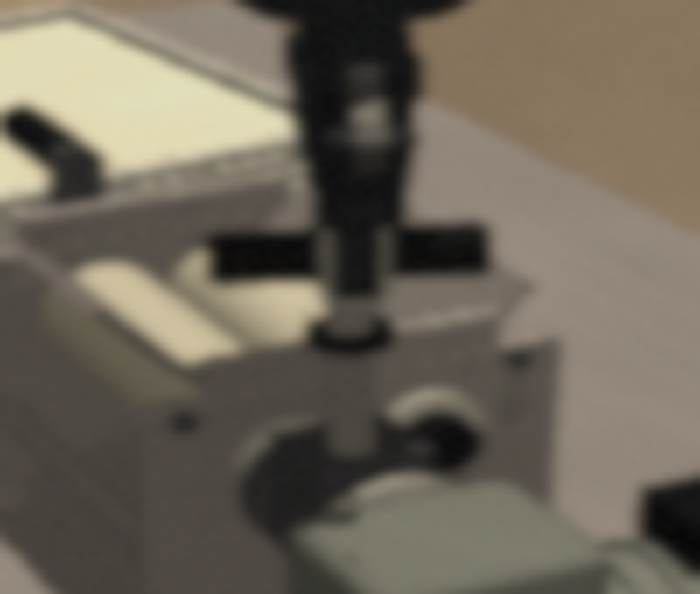

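>>> arm_command --steps '[0,0,0,0,0,-0.5,0,0,0,0,0,0,-0.5,0]'

```text
time: 42.72
tool_pos: [0.5699, -0.0843, 0.2499]
tcp_rot: [-1.845, 2.541, -0.001]
wrist_force: [5.2, 1.6, 1.4]
width: 0.166
```

```bash
python3 avg.py 4; python3 st.py
```

```text
Tz [0.237 0.198 0.187 0.261] mean [ 0.314 -1.27   0.221] [4.88 1.17 1.22] tq6 0.21588244009763002 42.925
t 42.925 pos [ 0.5699 -0.0843  0.2499] psi -108.12 z [ 1.e-03  1.e-04 -1.e+00] q6 1.697 F [4.7 0.5 1.3] T [ 0.293 -1.315  0.261] w 0.165
```

>>> arm_command --steps '[0,-0.03,0,0,0,0.9,0,0,0,0,0,0,0.7,0,0,0,0,0,0,0,0]' --squeeze 120

```text
time: 43.3
tool_pos: [0.5702, -0.0845, 0.2499]
tcp_rot: [1.625, -2.689, -0.001]
wrist_force: [4.8, 2.5, 2.0]
width: 0.165
```

```bash
python3 avg.py 3; python3 st.py
```

```text
Tz [0.287 0.28  0.341] mean [ 0.519 -0.95   0.303] [3.78 2.2  1.29] tq6 0.2889721468091011 43.45
t 43.45 pos [ 0.5702 -0.0845  0.2499] psi -117.77 z [-3.e-04  3.e-04 -1.e+00] q6 1.865 F [3.4 1.9 1.4] T [ 0.529 -0.962  0.341] w 0.167
```

>>> arm_command --steps '[0,0,-1,0,0,0,0,0,0,0,0,0,0,0]'

```text
time: 43.7
tool_pos: [0.5696, -0.0853, 0.2803]
tcp_rot: [1.621, -2.689, 0.0]
wrist_force: [1.0, 0.1, -1.5]
width: 0.16
```

```bash
python3 st.py
```

```text
t 43.7 pos [ 0.5696 -0.0853  0.2803] psi -117.85 z [-0.0017 -0.0011 -1.    ] q6 1.866 F [ 1.   0.1 -1.5] T [-0.011 -0.078  0.022] w 0.16
```

>>> arm_command --steps '[-0.01,0,0.2,0,0,-0.6,0,0,0,0.4,0,0,-0.6,0,0,0,0.1,0,0,0,0,0,0,0,0,0,0,0]'

```text
time: 44.2
tool_pos: [0.5694, -0.0848, 0.259]
tcp_rot: [1.785, -2.583, -0.001]
wrist_force: [-1.7, 0.1, 2.7]
width: 0.162
```

```bash
python3 st.py
```

```text
t 44.2 pos [ 0.5694 -0.0848  0.259 ] psi -110.71 z [-2.3e-03 -6.0e-04 -1.0e+00] q6 1.742 F [-1.7  0.1  2.7] T [0.022 0.327 0.038] w 0.162
```

>>> arm_command --steps '[-0.03,0.01,0.05,0,0,0,0,0,0,0,0,0,0,0]'

```text
time: 44.45
tool_pos: [0.5698, -0.0842, 0.2587]
tcp_rot: [1.785, -2.583, 0.001]
wrist_force: [-2.3, -1.1, 7.0]
width: 0.163
```

```bash
python3 st.py
```

```text
t 44.45 pos [ 0.5698 -0.0842  0.2587] psi -110.7 z [-0.001  -0.0016 -1.    ] q6 1.744 F [-2.3 -1.1  7. ] T [-0.209  0.773  0.016] w 0.163
```

>>> arm_command --steps '[0,0,-0.2,0,0,0,0,0,0,0,0,0,-1,0,0,0,0,0,0,-1,0,0,0,0,0,0,-1,0,0,0,0,0,0,-1,0,0,0,0.2,0,0,-0.4,0,0,0,0.02,0,0,0,0,0,0,0,0,0,0,0]'

```text
time: 45.45
tool_pos: [0.5706, -0.0836, 0.2573]
tcp_rot: [-2.329, 2.108, -0.001]
wrist_force: [0.1, 0.1, 3.0]
width: 0.164
```

```bash
python3 st.py
```

```text
t 45.45 pos [ 0.5706 -0.0836  0.2573] psi -84.3 z [ 5.e-04 -2.e-04 -1.e+00] q6 1.283 F [0.1 0.1 3. ] T [0.008 0.03  0.022] w 0.164
```

>>> arm_command --steps '[0,0,0.02,0,0,-0.5,0,0,0,0,0,0,0,0]'

```text
time: 45.7
tool_pos: [0.5707, -0.0835, 0.2568]
tcp_rot: [-2.383, 2.047, -0.001]
wrist_force: [-0.7, 0.2, 3.9]
width: 0.163
```

```bash
python3 st.py
```

```text
t 45.7 pos [ 0.5707 -0.0835  0.2568] psi -81.32 z [ 7.e-04 -0.e+00 -1.e+00] q6 1.231 F [-0.7  0.2  3.9] T [ 0.114  0.105 -0.017] w 0.163
```

>>> arm_command --steps '[0,0,0,0,0,-0.6,0,0,0,0.08,0,0,0,0,0,0,0.08,0,0,0,0,0,0,0.04,0,0,0,0]'

```text
time: 46.2
tool_pos: [0.5708, -0.0837, 0.2498]
tcp_rot: [-2.446, 1.971, -0.001]
wrist_force: [2.7, -1.0, 0.4]
width: 0.165
```

```bash
python3 avg.py 2; python3 st.py
```

```text
Tz [ 0.067 -0.014] mean [-0.287 -0.729  0.027] [ 2.59 -0.84 -1.09] tq6 0.022651483886875212 46.3
t 46.3 pos [ 0.5707 -0.0837  0.2498] psi -77.71 z [ 3.e-04 -3.e-04 -1.e+00] q6 1.168 F [ 3.5 -1.1 -1.3] T [-0.293 -0.749 -0.014] w 0.161
```

>>> arm_command --steps '[0.01,-0.01,0,0,0,1,0,0,0,0,0,0,1,0,0,0,0,0,0,1,0,0,0,0,0,0,1,0,0,0,0,0,0,1,0,0,0,0,0,0,0.8,0,0,0,0,0,0,0,0]'

```text
time: 47.18
tool_pos: [0.5706, -0.0838, 0.2496]
tcp_rot: [1.747, -2.61, -0.001]
wrist_force: [2.3, -2.2, -3.7]
width: 0.165
```

```bash
python3 avg.py 4; python3 st.py
```

```text
Tz [0.232 0.243 0.259 0.27 ] mean [-0.385 -0.65   0.251] [ 2.78 -1.47 -4.09] tq6 0.25820033624768257 47.375
t 47.375 pos [ 0.5705 -0.0838  0.2497] psi -112.42 z [-1.e-03 -1.e-04 -1.e+00] q6 1.773 F [ 3.  -1.4 -5.4] T [-0.365 -0.634  0.27 ] w 0.165
```

>>> arm_command --steps '[0,0,0,0,0,-1,0,0,0,0,0,0,-1,0,0,0,0,0,0,-1,0]'

```text
time: 47.75
tool_pos: [0.5707, -0.0838, 0.2498]
tcp_rot: [2.137, -2.302, -0.0]
wrist_force: [2.4, -1.4, -4.1]
width: 0.161
```

```bash
python3 avg.py 4; python3 st.py
```

```text
Tz [0.123 0.154 0.079 0.136] mean [-0.431 -0.76   0.123] [ 3.4  -1.05 -5.07] tq6 0.0792356813326478 47.95
t 47.95 pos [ 0.5707 -0.0838  0.2498] psi -94.58 z [-7.e-04 -1.e-04 -1.e+00] q6 1.462 F [ 3.6 -0.9 -5.7] T [-0.493 -0.794  0.136] w 0.162
```

>>> arm_command --steps '[0,-0.02,0,0,0,-0.9,0,0,0,-0.15,0,0,0,0,0,0,-0.2,0,0,0,0,0,0,-0.3,0,0,0,0,0,0,-0.6,0,0,0,0,0,0,-1,0,0,0,0,0,0,-0.5,0,0,0,0,0,0,0,0,0,0,0]'

```text
time: 48.95
tool_pos: [0.5723, -0.0838, 0.3356]
tcp_rot: [-2.237, 2.202, -0.005]
wrist_force: [0.2, -0.3, -1.9]
width: 0.162
```

```bash
python3 look.py w14
```

```text
t 48.95 pos [ 0.5723 -0.0838  0.3356] psi -89.09 z [ 4.3e-03 -7.0e-04 -1.0e+00] q6 1.366 F [ 0.2 -0.3 -1.9] T [-0.035 -0.012 -0.022] w 0.162
```

View pics/w14.png

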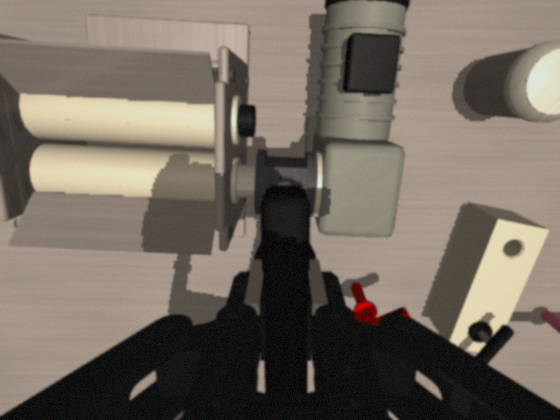

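```bash
python3 - <<'E'
from h import *
w=dict(np.load("w14.npz"))
a=cv2.imread("pics/w14.png");cv2.imwrite("pics/w14k.png",cv2.resize(a[195:300,440:560],None,fx=6,fy=5.7,interpolation=cv2.INTER_CUBIC))
print(onz(w,513,247.5,.072))
M=[.5723,-.0838]
psi=np.radians(-89.09);x=np.array([np.cos(psi),np.sin(psi)]);y=np.array([np.sin(psi),-np.cos(psi)])
for t in([.4838,-.3434],): d=np.array(t)-M;print(d@x/.03,d@y/.03)
E
```

```text
[ 0.48688265 -0.34330192  0.072     ]
8.60539054469179 3.0870586892877365
```

View pics/w14k.png

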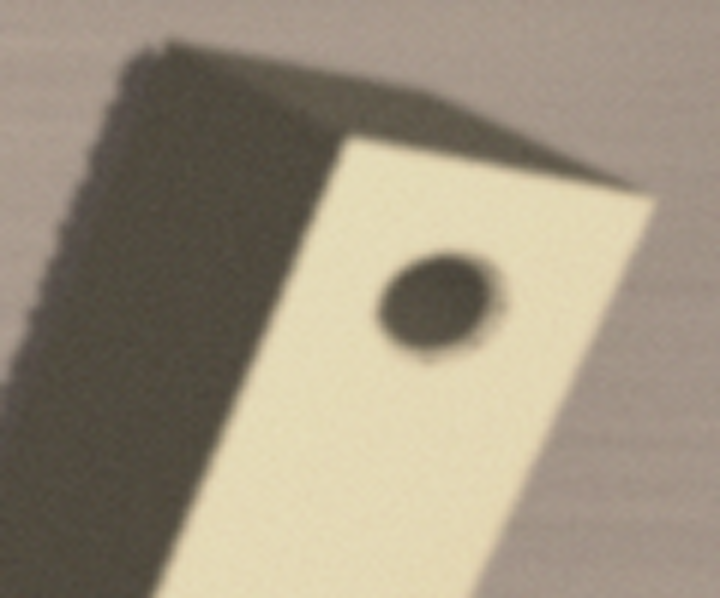

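>>> arm_command --steps '[0.86,0.3,0,0,0,0,0,0.86,0.31,0,0,0,0,0,0.86,0.31,0,0,0,0,0,0.86,0.31,0,0,0,0,0,0.86,0.31,0,0,0,0,0,0.86,0.31,0,0,0,0,0,0.86,0.31,0,0,0,0,0,0.86,0.31,0,0,0,0,0,0.86,0.31,0,0,0,0,0,0.86,0.31,0,0,0,0,0]'

```text
time: 50.25
tool_pos: [0.4818, -0.3435, 0.3309]
tcp_rot: [2.239, -2.204, -0.005]
wrist_force: [0.1, 0.5, -1.7]
width: 0.164
```

>>> arm_command --steps '[0,0,1,0,0,-0.7,0,0,0,1,0,0,-0.6,0,0,0,1,0,0,0,0,0,0,0.8,0,0,0,0,0,0,0,0,0,0,0,0,0,0,0,0,0,0]'

```text
time: 51.0
tool_pos: [0.4829, -0.3432, 0.219]
tcp_rot: [2.384, -2.046, -0.0]
wrist_force: [0.4, 0.2, -1.5]
width: 0.164
```

```bash
python3 look.py w15; python3 - <<'E'
from workcell import bot
import cv2,numpy as np
c=bot.read_camera("side");np.savez("s15.npz",**c)
cv2.imwrite("pics/s15.png",cv2.resize(c["img"][240:390,230:400,::-1],None,fx=4.5,fy=3.9,interpolation=cv2.INTER_CUBIC))
E
```

```text
t 51.0 pos [ 0.4829 -0.3432  0.219 ] psi -81.29 z [-2.e-04  2.e-04 -1.e+00] q6 0.759 F [ 0.4  0.2 -1.5] T [ 0.016 -0.04  -0.033] w 0.164
```

View pics/s15.png

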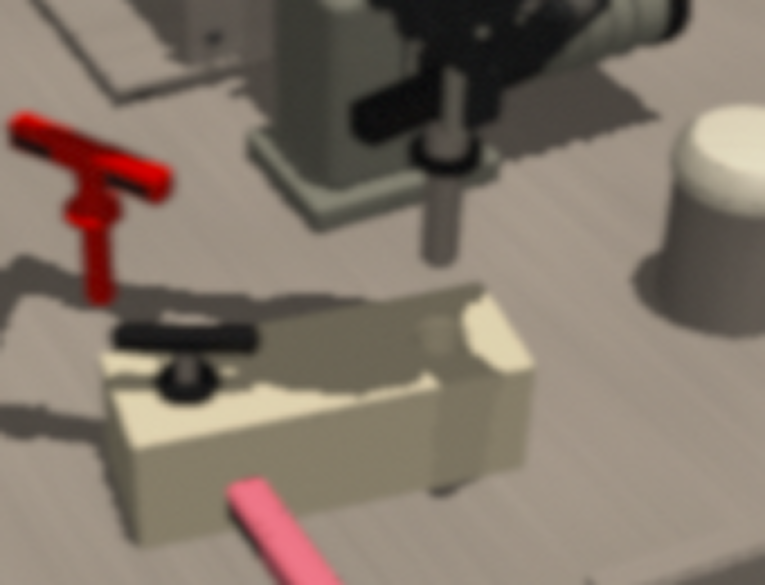

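View pics/w15.png

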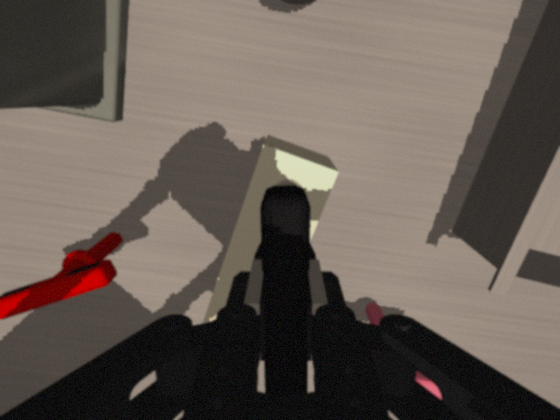

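>>> arm_command --steps '[0,-0.04,0.6,0,0,0,0,0,0,0.6,0,0,0,0,0,0,0.4,0,0,0,0,0,0,0.3,0,0,0,0,0,0,0,0,0,0,0]'

```text
time: 51.72
tool_pos: [0.484, -0.343, 0.1607]
tcp_rot: [2.384, -2.046, -0.001]
wrist_force: [1.6, -0.4, -2.9]
width: 0.16
```

```bash
python3 st.py
```

```text
t 51.725 pos [ 0.484  -0.343   0.1607] psi -81.29 z [-3.e-04  2.e-04 -1.e+00] q6 0.76 F [ 1.6 -0.4 -2.9] T [-0.201 -0.232 -0.023] w 0.16
```

>>> arm_command --steps '[0,-0.02,0.5,0,0,0,0,0,0,0.5,0,0,0,0,0,0,0.4,0,0,0,0,0,0,0.2,0,0,0,0,0,0,0,0,0,0,0]'

```text
time: 52.35
tool_pos: [0.4844, -0.3429, 0.113]
tcp_rot: [2.384, -2.046, -0.001]
wrist_force: [0.8, -1.2, -3.4]
width: 0.162
```

```bash
python3 st.py
```

```text
t 52.35 pos [ 0.4844 -0.3429  0.113 ] psi -81.28 z [-8.e-04  4.e-04 -1.e+00] q6 0.761 F [ 0.8 -1.2 -3.4] T [-0.321 -0.182 -0.016] w 0.162
```

>>> arm_command --steps '[0,0,0.06,0,0,0,0,0,0,0.05,0,0,0,0,0,0,0,0,0,0,0]'

```text
time: 52.72
tool_pos: [0.4846, -0.3428, 0.1107]
tcp_rot: [-2.384, 2.046, 0.0]
wrist_force: [0.4, -1.2, -1.7]
width: 0.164
```

```bash
python3 st.py
```

```text
t 52.725 pos [ 0.4846 -0.3428  0.1107] psi -81.28 z [-0.e+00  1.e-04 -1.e+00] q6 0.761 F [ 0.4 -1.2 -1.7] T [-0.14  -0.073 -0.038] w 0.164
```

>>> arm_command --steps '[0,0,0.04,0,0,0,0,0,0,0,0,0,0,0,0,0,0,0,0,0,0.3,0,0,0,0,0,0,0.5,0,0,0,0,0,0,0.6,0,0,0,0,0,0,0.7]' --squeeze 40

```text
time: 53.48
tool_pos: [0.4847, -0.343, 0.1095]
tcp_rot: [-2.384, 2.046, -0.0]
wrist_force: [-0.1, -0.5, -0.1]
width: 0.698
```

>>> arm_command --steps '[0,0,-0.5,0,0,0,0.7,0,0,-1,0,0,0,0.8,0,0,-1,0,0,0,1,0,0,-1,0,0,0,1,0,0,-1,0,0,0,1,0,0,-1,0,0,0,1,0,0,-1,0,0,0,1]'

```text
time: 54.35
tool_pos: [0.4847, -0.3429, 0.3068]
tcp_rot: [-2.384, 2.046, -0.002]
wrist_force: [0.9, -0.1, 0.5]
width: 1.0
```

```bash
python3 look.py w16; python3 - <<'E'
from workcell import bot
import cv2,numpy as np
c=bot.read_camera("side");np.savez("s16.npz",**c)
cv2.imwrite("pics/s16.png",cv2.resize(c["img"][140:390,220:420,::-1],None,fx=3,fy=2.4,interpolation=cv2.INTER_CUBIC))
E
```

```text
t 54.35 pos [ 0.4847 -0.3429  0.3068] psi -81.28 z [ 1.2e-03 -9.0e-04 -1.0e+00] q6 0.761 F [ 0.9 -0.1  0.5] T [-0.033  0.011  0.022] w 1.0
```

View pics/s16.png

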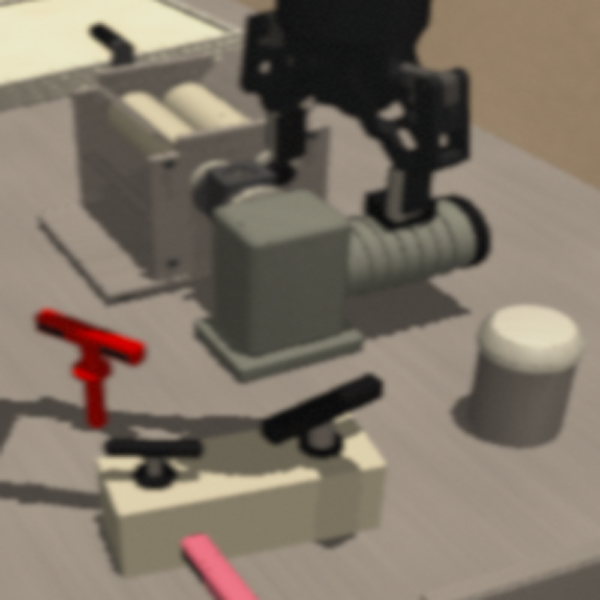

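View pics/w16.png

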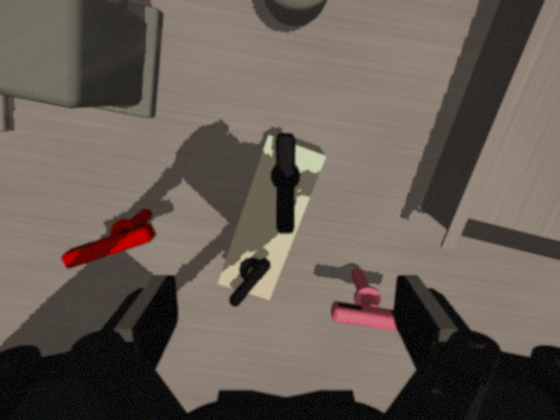

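```bash
python3 - <<'E'
from workcell import bot
print(bot.finish_job())
E
```

```text
the job is handed in; nothing more can be done
None
```

I finished the sequence and handed the job in at 54.4 s, but I could not show that the setscrew stayed tight after the key came out.

- **Crank:** I turned it until the grip stood straight above the roller axis. The camera measured it within about 1 mm (under 1°) of vertical. I judged the flat from the crank, as I could not make it out clearly in the pictures.
- **Tightening:** The big black key found the socket by feel. I turned the screw clockwise to its stop; this needed one re-seat because the last joint ran out of range. The averaged torque came to about 0.27 N m. On a second pass it reached about 0.30 N m and on the last about 0.25 N m. The highest single noisy reading was 0.34 N m, so no reading passed 0.4 N m.
- **Possible loosening:** The torque rose and fell with key angle with no measurable holding friction. Each time I re-inserted the key, the socket lay near the zero-torque angle, about 30° back. That suggests the screw springs back when the key leaves, instead of staying where it was left. The first draw-out needed a hard pull (34 N). I also turned the key counter-clockwise on the screw while checking, which may have moved it a little. I re-tightened after that, eased the key back to light torque and drew it out.
- **Final state:** The last pictures show the big key standing in its hole with its collar on the block, and the crank still up. The small key, the shaker and the look-alikes look untouched. The cups are outside those last pictures; the arm never went down near them. The gripper was open and clear of everything.

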